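Tip out the stitch cams and press them into their case

ROBOT

A 6-joint arm with a two-finger parallel gripper is mounted at the origin on the work surface. World frame = base frame: x ahead of the robot, y to its left, z up, the work surface at z = 0. Lengths are in mm, angles in rad, forces in N, time in s.
With the tool pointing down it reaches from about 350 to 975 mm from the base axis. Payload 7.1 kg.
Tool frame: the origin (TCP) lies midway between the tips of the shut fingers; the grasp point (between the pads) lies 19 mm behind it; z points along the fingers, x is the direction in which the jaws open and shut, and the axes are right-handed (so a half turn about z gives the same grasp; the last joint's range is limited). The gripper opens to 88 mm and grips with 3 to 60 N. Pads are 20 mm wide; open, the fingers measure 115 mm over their backs; the gripper's body (75 mm by 178 mm) begins 61 mm behind the grasp point.
Start: joints at [-1.285, 0.423, 1.63, -0, 1.089, -0.019], TCP at [187.582, -596.169, 222.675] pointing down, gripper open.
Joint ranges: [-3, 3], [-0.9, 2.11], [0.09, 2.58], [-1.31, 4.45], [0.11, 2.69], [-2.54, 2.54]. Speed limits (rad/s): [2.39, 2.39, 3.01, 3.14, 3.14, 3.14].

INTERFACE

Orientations are given as a rotation vector (axis times angle).
In Python, from workcell import telemetry, imaging, ticket gives the robot as it stands.
- The arm moves only by the tool jog_arm, never from a script. Its arguments are lists of equal length, an entry for each row: "travel": the shift along the world's x, y, z in units of 400 mm (1.0 is 400 mm), a list of three; "dr": the turn, a rotation vector about the world's x, y, z in units of 90 degrees (1.0 is 90 degrees), a list of three. In form: {"travel": [[tx, ty, tz], ...], "dr": [[wx, wy, wz], ...]}. A call has exactly 10 rows; each row is the pose to reach, as a shift and turn from the pose measured when the call began; what a row does not reach only later rows make up. A row lasts 1/10 s, in which the tool goes at most 50 mm and 8.59 degrees, less where a joint would pass 70% of its speed; a pose out of reach is approached as far as the arm can. A call with a number of a shift or a turn outside -1 to 1 is refused whole. A call with a gripper value outside its range is refused whole. "hand" is the opening, from -1 (shut) to 1 (fully open), set as the call begins (left out, the last holds). The fingers move at their own pace and stop on an object; the grip force is fixed at half the most. Time passes only in rows, so rows that repeat a pose let the fingers close, or fill a call up. It gives the time, the measured TCP pose, the force and the opening at its end, in the units of the state.
- telemetry.get_obs(): the state, without advancing time (a new reading comes with each control period).
- imaging.get_image(name): name is "scene" or "top" or "wrist"; returns a dict with "pixels" (400x640x3 uint8, red, green, blue), "range_z" (400x640 float32, mm along the optical axis (not along the pixel's ray), 0 where there is no reading), "fx", "fy", "cx", "cy" (pixels), "k1" (the pictures are not rectified: a ray, as slopes to the right and down, at radius r is drawn at 1 + k1 r^2 times it, then the intrinsics apply), "extrinsics" (4x4, takes a point from world to camera coordinates). Camera axes: x right, y down, z forward; pixel columns grow to the right and rows downward; lengths in mm; the calibration is good to about 2 mm. A picture is of the moment at which its call begins.
- ticket.close_job(): hands the job in, once; it reports no verdict.
The state is a dict: "t": time; "qpos": joint angles; "qvel": joint speeds; "joint_torque": joint torques, N m; "ee_pos": TCP position; "orientation": TCP orientation; "ft_force": force on the tool from outside, world axes, zero at the start; "moment": the same for the moment, N m; "width": finger opening in mm.
Only numpy, scipy, OpenCV 4.12 (cv2) and the standard library are available. Lean on these libraries where they do the work, as an engineer would, in place of code of your own. Each camera call takes 0.05 s, during which the arm holds its last target. There are 200 camera calls.

TASK

Pull the orange tilt-out bin forward by its bar until it reaches its stop, so that all the stitch cams slide out into the tray; after that, swing the empty bin back fully shut and put every cam into a recess of its own in the green case, pressed down until it is flush with the case's top. Leave the oil bottle, the thread spool and the screwdriver where they are.

Things in the scene. Friction and masses are not known exactly. Their poses are not given: they have to be found in the camera images.
- bin (a joint): angle of the orange open-topped tilt-out bin, hinged at the bottom edge of its front wall: 0 = shut, mouth up; grows as its top swings forward over the tray; 1.97 rad = its stop, where its front wall is a chute 34 degrees steep on which the smooth cams slide out by themselves. Moving it takes 2 to 4 N at the bar; past half-way it falls forward slowly, before that it falls back or stays
- bin_bar (a point): middle of the bin's round steel pull bar, 10 mm thick, 125 mm long between its arms, along the stand's y; nothing else within 60 mm. It can turn between the fingers. Bin shut: 80 mm behind (+x of the stand) and 150 mm above the hinge; it moves on a circle of radius 170 mm about it. At the stop: 169 mm in front of (-x) and 16 mm above the hinge
- bin_hinge (a point): middle of the bin's hinge pin, 80 mm above the table. Bin inside: 84 mm deep, 125 mm wide, 70 mm high at the back and 95 mm at the front, walls 4 mm. Bin shut, its front wall leans outward: the rim is 20 mm in front of the hinge and 95 mm above it
- stand: the fixed grey steel unit that carries the bin and the tray: origin on the table, x from the tray (in front, -x, robot side) towards the bin (behind, +x), y along the bar and hinge, z up. The hinge is at (50, 0, 80) mm, the cheeks reach 100 mm high, 78 mm either side, from x = 30 to 135 mm. A smooth sheet-metal apron slopes at 34 degrees from the tray floor (x = -48 mm) up to the hinge, so that no cam gets under the bin
- tray_center (a point): middle of the tray's floor, into which the cams slide: inside 107 mm along the stand's x, 160 mm along its y, floor 4 mm above the table, walls (front and sides) only 8 mm above that floor; axes as the stand
- case: the fixed cam case, a green plate on a black base, 210 (x) x 150 x 26 mm high with six round recesses; origin under its centre on the table, z up. Recess centres at x = -65, 0, 65 mm, y = +-35 mm
- recess0 (a point): centre of the mouth of recess 0, on the case's top face (26 mm above the table): round, 40 mm across, rim bevelled 1.5 mm, axes as the case. In it a yellow push-down pad stands 7 mm below the face; about 4 N of friction holds it where it is left. A cam set on it stands 11 mm proud (its weight does not move the pad); pressed fully down it goes 18 mm deep, flush
- recess1 (a point): centre of the mouth of recess 1, on the case's top face (26 mm above the table): round, 40 mm across, rim bevelled 1.5 mm, axes as the case. In it a yellow push-down pad stands 7 mm below the face; about 4 N of friction holds it where it is left. A cam set on it stands 11 mm proud (its weight does not move the pad); pressed fully down it goes 18 mm deep, flush
- recess2 (a point): centre of the mouth of recess 2, on the case's top face (26 mm above the table): round, 40 mm across, rim bevelled 1.5 mm, axes as the case. In it a yellow push-down pad stands 7 mm below the face; about 4 N of friction holds it where it is left. A cam set on it stands 11 mm proud (its weight does not move the pad); pressed fully down it goes 18 mm deep, flush
- recess3 (a point): centre of the mouth of recess 3, on the case's top face (26 mm above the table): round, 40 mm across, rim bevelled 1.5 mm, axes as the case. In it a yellow push-down pad stands 7 mm below the face; about 4 N of friction holds it where it is left. A cam set on it stands 11 mm proud (its weight does not move the pad); pressed fully down it goes 18 mm deep, flush
- recess4 (a point): centre of the mouth of recess 4, on the case's top face (26 mm above the table): round, 40 mm across, rim bevelled 1.5 mm, axes as the case. In it a yellow push-down pad stands 7 mm below the face; about 4 N of friction holds it where it is left. A cam set on it stands 11 mm proud (its weight does not move the pad); pressed fully down it goes 18 mm deep, flush
- recess5 (a point): centre of the mouth of recess 5, on the case's top face (26 mm above the table): round, 40 mm across, rim bevelled 1.5 mm, axes as the case. In it a yellow push-down pad stands 7 mm below the face; about 4 N of friction holds it where it is left. A cam set on it stands 11 mm proud (its weight does not move the pad); pressed fully down it goes 18 mm deep, flush
- cam0_center (a point): centre of stitch cam 0, a smooth round black plastic disc with a grey ring and a brass centre on each face, 36 mm across its rim (a band 6 mm wide at mid-thickness, bevelled to 31 mm across at both faces), 18 mm thick, 30 g, either face may be up; z is its axis. At the start it is in the bin; it may be absent
- cam1_center (a point): centre of stitch cam 1, a smooth round black plastic disc with a grey ring and a brass centre on each face, 36 mm across its rim (a band 6 mm wide at mid-thickness, bevelled to 31 mm across at both faces), 18 mm thick, 30 g, either face may be up; z is its axis. At the start it is in the bin; it may be absent
- cam2_center (a point): centre of stitch cam 2, a smooth round black plastic disc with a grey ring and a brass centre on each face, 36 mm across its rim (a band 6 mm wide at mid-thickness, bevelled to 31 mm across at both faces), 18 mm thick, 30 g, either face may be up; z is its axis. At the start it is in the bin; it may be absent
- cam3_center (a point): centre of stitch cam 3, a smooth round black plastic disc with a grey ring and a brass centre on each face, 36 mm across its rim (a band 6 mm wide at mid-thickness, bevelled to 31 mm across at both faces), 18 mm thick, 30 g, either face may be up; z is its axis. At the start it is in the bin; it may be absent
- cam4_center (a point): centre of stitch cam 4, a smooth round black plastic disc with a grey ring and a brass centre on each face, 36 mm across its rim (a band 6 mm wide at mid-thickness, bevelled to 31 mm across at both faces), 18 mm thick, 30 g, either face may be up; z is its axis. At the start it is in the bin; it may be absent
- oil: bystander: small clear oil bottle with a red cap, 38 mm across, 95 mm high, standing; origin under its centre
- spool: bystander: blue thread spool, 38 mm across, 50 mm high, standing; origin under its centre
- driver: bystander: red-handled screwdriver, 160 mm long, lying along its x, 26 mm thick; origin under its middle
Things that resemble listed ones, but are neither listed nor needed, are in the scene too. What is shaped like the part that bears cam2_center but pink or turquoise is not meant.

How it is judged (in metres and radians):
On the way:
1. the bin is at its stop and every cam has slid out of it (value of joint bin above 1.87 rad and x of each of cam0_center, cam1_center, cam2_center, cam3_center, cam4_center in the frame of stand below -0.03 m and height (world z) of each of cam0_center, cam1_center, cam2_center, cam3_center, cam4_center below 0.045 m), for 0.2 s.
At the end, for the whole second after the job is handed in: the bin is shut (within 0.08 rad) and still, and every cam is at rest in a recess of the case: centre within 6 mm of the recess's, level within 0.12 rad, standing no more than 2 mm proud of the case's top (value of joint bin below 0.08 rad and velocity of joint bin between -0.05 and 0.05 rad/s and ((horizontal distance between cam0_center and recess0 below 0.006 m and z of cam0_center in the frame of recess0 below -0.007 m and angle between the z axis of cam0_center and the z axis of recess0, either way round below 0.12 rad) or (horizontal distance between cam0_center and recess1 below 0.006 m and z of cam0_center in the frame of recess1 below -0.007 m and angle between the z axis of cam0_center and the z axis of recess1, either way round below 0.12 rad) or (horizontal distance between cam0_center and recess2 below 0.006 m and z of cam0_center in the frame of recess2 below -0.007 m and angle between the z axis of cam0_center and the z axis of recess2, either way round below 0.12 rad) or (horizontal distance between cam0_center and recess3 below 0.006 m and z of cam0_center in the frame of recess3 below -0.007 m and angle between the z axis of cam0_center and the z axis of recess3, either way round below 0.12 rad) or (horizontal distance between cam0_center and recess4 below 0.006 m and z of cam0_center in the frame of recess4 below -0.007 m and angle between the z axis of cam0_center and the z axis of recess4, either way round below 0.12 rad) or (horizontal distance between cam0_center and recess5 below 0.006 m and z of cam0_center in the frame of recess5 below -0.007 m and angle between the z axis of cam0_center and the z axis of recess5, either way round below 0.12 rad)) and ((horizontal distance between cam1_center and recess0 below 0.006 m and z of cam1_center in the frame of recess0 below -0.007 m and angle between the z axis of cam1_center and the z axis of recess0, either way round below 0.12 rad) or (horizontal distance between cam1_center and recess1 below 0.006 m and z of cam1_center in the frame of recess1 below -0.007 m and angle between the z axis of cam1_center and the z axis of recess1, either way round below 0.12 rad) or (horizontal distance between cam1_center and recess2 below 0.006 m and z of cam1_center in the frame of recess2 below -0.007 m and angle between the z axis of cam1_center and the z axis of recess2, either way round below 0.12 rad) or (horizontal distance between cam1_center and recess3 below 0.006 m and z of cam1_center in the frame of recess3 below -0.007 m and angle between the z axis of cam1_center and the z axis of recess3, either way round below 0.12 rad) or (horizontal distance between cam1_center and recess4 below 0.006 m and z of cam1_center in the frame of recess4 below -0.007 m and angle between the z axis of cam1_center and the z axis of recess4, either way round below 0.12 rad) or (horizontal distance between cam1_center and recess5 below 0.006 m and z of cam1_center in the frame of recess5 below -0.007 m and angle between the z axis of cam1_center and the z axis of recess5, either way round below 0.12 rad)) and ((horizontal distance between cam2_center and recess0 below 0.006 m and z of cam2_center in the frame of recess0 below -0.007 m and angle between the z axis of cam2_center and the z axis of recess0, either way round below 0.12 rad) or (horizontal distance between cam2_center and recess1 below 0.006 m and z of cam2_center in the frame of recess1 below -0.007 m and angle between the z axis of cam2_center and the z axis of recess1, either way round below 0.12 rad) or (horizontal distance between cam2_center and recess2 below 0.006 m and z of cam2_center in the frame of recess2 below -0.007 m and angle between the z axis of cam2_center and the z axis of recess2, either way round below 0.12 rad) or (horizontal distance between cam2_center and recess3 below 0.006 m and z of cam2_center in the frame of recess3 below -0.007 m and angle between the z axis of cam2_center and the z axis of recess3, either way round below 0.12 rad) or (horizontal distance between cam2_center and recess4 below 0.006 m and z of cam2_center in the frame of recess4 below -0.007 m and angle between the z axis of cam2_center and the z axis of recess4, either way round below 0.12 rad) or (horizontal distance between cam2_center and recess5 below 0.006 m and z of cam2_center in the frame of recess5 below -0.007 m and angle between the z axis of cam2_center and the z axis of recess5, either way round below 0.12 rad)) and ((horizontal distance between cam3_center and recess0 below 0.006 m and z of cam3_center in the frame of recess0 below -0.007 m and angle between the z axis of cam3_center and the z axis of recess0, either way round below 0.12 rad) or (horizontal distance between cam3_center and recess1 below 0.006 m and z of cam3_center in the frame of recess1 below -0.007 m and angle between the z axis of cam3_center and the z axis of recess1, either way round below 0.12 rad) or (horizontal distance between cam3_center and recess2 below 0.006 m and z of cam3_center in the frame of recess2 below -0.007 m and angle between the z axis of cam3_center and the z axis of recess2, either way round below 0.12 rad) or (horizontal distance between cam3_center and recess3 below 0.006 m and z of cam3_center in the frame of recess3 below -0.007 m and angle between the z axis of cam3_center and the z axis of recess3, either way round below 0.12 rad) or (horizontal distance between cam3_center and recess4 below 0.006 m and z of cam3_center in the frame of recess4 below -0.007 m and angle between the z axis of cam3_center and the z axis of recess4, either way round below 0.12 rad) or (horizontal distance between cam3_center and recess5 below 0.006 m and z of cam3_center in the frame of recess5 below -0.007 m and angle between the z axis of cam3_center and the z axis of recess5, either way round below 0.12 rad)) and ((horizontal distance between cam4_center and recess0 below 0.006 m and z of cam4_center in the frame of recess0 below -0.007 m and angle between the z axis of cam4_center and the z axis of recess0, either way round below 0.12 rad) or (horizontal distance between cam4_center and recess1 below 0.006 m and z of cam4_center in the frame of recess1 below -0.007 m and angle between the z axis of cam4_center and the z axis of recess1, either way round below 0.12 rad) or (horizontal distance between cam4_center and recess2 below 0.006 m and z of cam4_center in the frame of recess2 below -0.007 m and angle between the z axis of cam4_center and the z axis of recess2, either way round below 0.12 rad) or (horizontal distance between cam4_center and recess3 below 0.006 m and z of cam4_center in the frame of recess3 below -0.007 m and angle between the z axis of cam4_center and the z axis of recess3, either way round below 0.12 rad) or (horizontal distance between cam4_center and recess4 below 0.006 m and z of cam4_center in the frame of recess4 below -0.007 m and angle between the z axis of cam4_center and the z axis of recess4, either way round below 0.12 rad) or (horizontal distance between cam4_center and recess5 below 0.006 m and z of cam4_center in the frame of recess5 below -0.007 m and angle between the z axis of cam4_center and the z axis of recess5, either way round below 0.12 rad)) and linear speed of each of cam0, cam1, cam2, cam3, cam4 below 0.02 m/s); the robot touches nothing.
It fails at once if the oil bottle is moved more than 3 cm (distance of oil from where it was at the start of the episode above 0.03 m).
It fails at once if the thread spool is moved more than 3 cm (distance of spool from where it was at the start of the episode above 0.03 m).
It fails at once if the screwdriver is moved more than 3 cm (distance of driver from where it was at the start of the episode above 0.03 m).
It fails at once if the oil bottle is tipped over (angle between oil's own z axis and vertical above 0.5 rad).
Of cam0, cam1, cam2, cam3, cam4 only 3 to 5 are there at a start; the rules pass over those that are not, and their reading is None.
At some moment in a run one of cam0, cam1, cam2, cam3, cam4 may be knocked a few centimetres aside while the robot is not near it.
Once in a run the grip may slacken for a moment while it holds something.
It also fails if it takes over 210 s, if anything falls off the work surface, if the arm or the gripper's body presses on something with over 40 N, if the wrist force passes 120 N, or if a joint passes its speed limit or range.

## Working session

There is one attempt and no reset: what is moved stays moved. The work goes in short steps, Python scripts to look and compute and a tool call to move; the robot and the scene stay as the last step left them, time stands still between calls to the robot, and variables do not carry over. Pictures are saved under pics/ and viewed, about 12 in all and at most 16, crops included, and the job is handed in when it is done.

Besides the shell and the picture viewer there is one more tool, called after "Call:" as name(argument=value, ...) on one line, values as JSON. jog_arm: Moves the arm, as the interface text tells. Its arguments: {"type":"object","properties":{"travel":{"type":"array"},"dr":{"type":"array"},"hand":{"type":"number"}},"required":["travel","dr"]}

```bash
mkdir -p pics
cat > h.py <<'E'
import numpy as np, cv2
from workcell import telemetry, imaging, ticket
def cap(n):
    d=imaging.get_image(n); np.savez(f'/tmp/{n}.npz',**d); return d
def ld(n): return dict(np.load(f'/tmp/{n}.npz'))
def save(d,name,crop=None,s=1):
    p=d['pixels'][:,:,::-1]
    if crop: p=p[crop[1]:crop[3],crop[0]:crop[2]]
    cv2.imwrite('pics/'+name,cv2.resize(p,None,fx=s,fy=s,interpolation=cv2.INTER_CUBIC))
def ray(d,u,v):
    K=np.array([[d['fx'],0,d['cx']],[0,d['fy'],d['cy']],[0,0,1]],float)
    p=cv2.undistortPoints(np.array([[[u,v]]],float),K,np.array([float(d['k1']),0,0,0]))[0,0]
    return np.array([p[0],p[1],1.])
def pt(d,u,v,z=None):
    "world point: by depth, or on the plane of height z"
    E=d['extrinsics']; R,t=E[:3,:3],E[:3,3]; r=ray(d,u,v)
    if z is None:
        k=d['range_z'][int(v)-1:int(v)+2,int(u)-1:int(u)+2]; k=np.median(k[k>0])
        return R.T@(r*k-t)
    c=-R.T@t; w=R.T@r; return c+w*(z-c[2])/w[2]
def cloud(d):
    h,w=d['range_z'].shape; K=np.array([[d['fx'],0,d['cx']],[0,d['fy'],d['cy']],[0,0,1]],float)
    g=np.stack(np.meshgrid(np.arange(w),np.arange(h)),-1).reshape(-1,1,2).astype(float)
    p=cv2.undistortPoints(g,K,np.array([float(d['k1']),0,0,0])).reshape(h,w,2)
    P=np.dstack([p,np.ones((h,w))])*d['range_z'][...,None]
    E=d['extrinsics']; return (P-E[:3,3])@E[:3,:3]
E
python3 - <<'E'
from h import *
for n in('top','scene'):
    d=cap(n); save(d,n+'0.png',s=1.25); print(n,d['extrinsics'].round(3).tolist(),d['fx'],d['k1'])
print(telemetry.get_obs())
E
```

```text
top [[0.003, -1.0, 0.0, 18.172], [-0.995, -0.003, -0.096, 560.99], [0.096, -0.0, -0.995, 1533.718], [0.0, 0.0, 0.0, 1.0]] 518.785664717645 -0.05281525478313087
scene [[0.826, 0.564, 0.014, -472.321], [0.437, -0.623, -0.648, -143.23], [-0.357, 0.541, -0.761, 1554.081], [0.0, 0.0, 0.0, 1.0]] 461.28190569199757 0.020721174759006946
{'t': 0.1, 'qpos': array([-1.28500642e+00,  4.23742814e-01,  1.63059968e+00, -2.52722785e-05,
        1.08861680e+00, -1.89895830e-02]), 'qvel': array([-0.00098153, -0.0008634 , -0.00194029, -0.00106668,  0.00051583,
       -0.0010907 ]), 'joint_torque': array([ 1.89884349e-04, -5.45614815e+01, -2.74324393e+01,  6.44834130e-02,
        1.88144093e-02, -2.26746579e-05]), 'ee_pos': array([ 187.43447782, -595.70683018,  221.99838891]), 'orientation': array([-2.53226994e+00,  1.85798614e+00,  1.72725522e-03]), 'ft_force': array([-0.40397842, -0.85265517, -0.12496356]), 'moment': array([0.02670852, 0.05424776, 0.01385585]), 'width': 87.07012488258309}
```

View pics/top0.png

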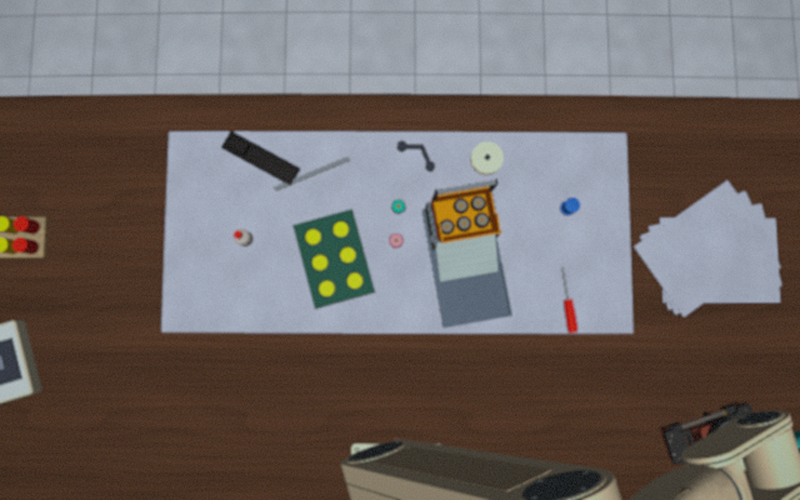

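View pics/scene0.png

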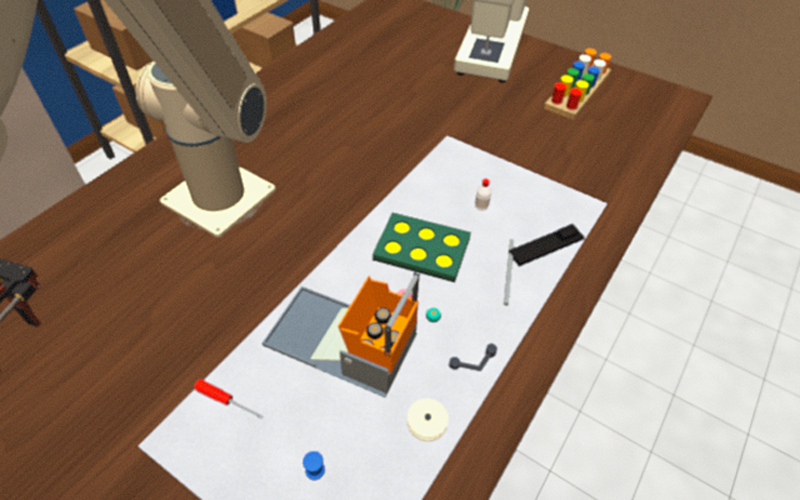

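The top view shows the bin with five cams at (460,213), the tray below it at (470,280), and the green case at (334,258). The pink and turquoise discs at (396,240) and (398,206) are decoys. The black, grey-ringed discs in the bin are the cams I want.

Run:
```python
from h import *
d=ld('top'); p=d['pixels'].astype(int)
m=((p[...,0]>150)&(p[...,1]>150)&(p[...,2]<110)).astype(np.uint8)
m[:, :220]=0
n,l,s,c=cv2.connectedComponentsWithStats(m)
P=[]
for i in range(1,n):
    if s[i,4]>40: w=pt(d,*c[i],z=19); P.append(w[:2]); print(c[i].round(1),s[i,4],w.round(1))
P=np.array(P); C=P.mean(0); q=P-C
u,S,vt=np.linalg.svd(q); print('case',C,np.degrees(np.arctan2(vt[0,1],vt[0,0])),S)
save(d,'topcrop.png',(320,130,430,270),4.2)
s=ld('scene'); 
save(s,'scenecrop.png',(200,210,350,330),5)
```

```text
[272.2 183. ] 104 [619.8 137.4  19. ]
[250. 189.] 102 [601.5 204.4  19. ]
[277.9 203.5] 106 [557.5 119.5  19. ]
[255.5 209.6] 109 [538.6 186.9  19. ]
[283.4 224.2] 108 [495.  102.3  19. ]
[261.1 230.4] 108 [475.9 169.4  19. ]
case [548.04025732 153.31003308] -164.31457356148758 [129.98667801  85.45336376]
```

View pics/topcrop.png

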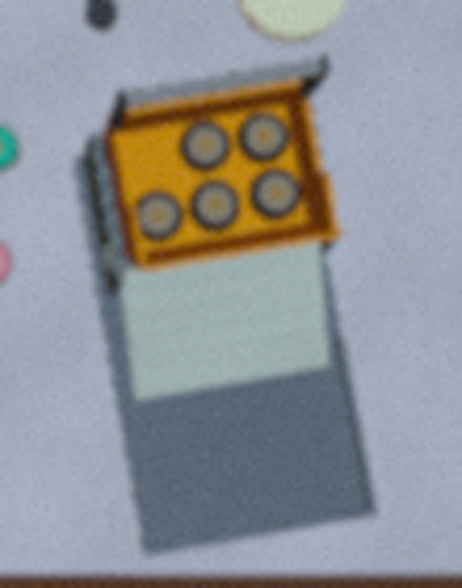

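View pics/scenecrop.png

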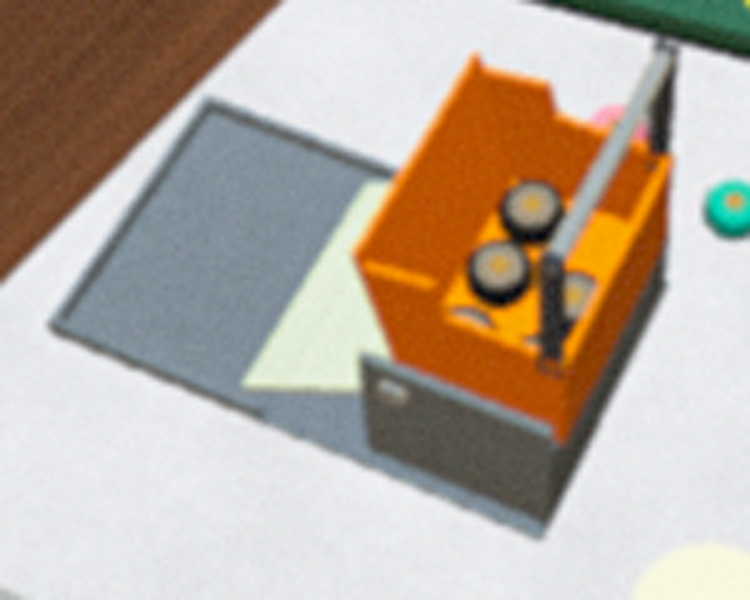

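The crops show the bar's ends at about (350,153) and (397,146) in the top image. The tray's front corners are at (355,261) and (409,252).

Run:
```python
from h import *
d=ld('top'); s=ld('scene')
for n,u,v,z in(('trayFL',355,261.4,12),('trayFR',409.3,252.4,12),('barL',350,152.6,230),('barR',396.7,146.4,230)): print(n,pt(d,u,v,z).round(1))
for n,u,v,z in(('trayFL',200+208/5,210+100/5,12),('trayFR',200+55/5,210+326/5,12),('barL',200+665/5,210+48/5,230),('barR',200+553/5,210+262/5,230)): print('sc',n,pt(s,u,v,z).round(1))
W=cloud(d); V=cloud(s)
for n,C in(('top',W),('sc',V)):
    m=(C[...,2]>215)&(C[...,2]<245)&(C[...,0]>550)&(C[...,0]<800)&(abs(C[...,1]+90)<120)
    q=C[m]; print(n,len(q),q.mean(0).round(1)); c=q[:,:2]-q[:,:2].mean(0); vt=np.linalg.svd(c)[2][0]; print(np.degrees(np.arctan2(vt[1],vt[0])),(c@vt).min(),(c@vt).max(),q[:,2].max(),q[:,:2].mean(0)+vt*((c@vt).min()+(c@vt).max())/2)
```

```text
trayFL [ 384.  -113.6   12. ]
trayFR [ 411.3 -277.7   12. ]
barL [673.3 -83.1 230. ]
barR [ 690.6 -207.1  230. ]
sc trayFL [ 391.6 -114.    12. ]
sc trayFR [ 422.3 -276.8   12. ]
sc barL [673.2 -77.1 230. ]
sc barR [ 697.5 -205.8  230. ]
top 202 [ 681.2 -142.8  233. ]
-79.79225980016219 -66.33090270247033 67.32364891775222 241.48080706468582 [ 681.31358706 -143.23967373]
sc 249 [ 686.1 -148.9  232.7]
99.95530918168254 -61.82046970911685 73.53426022649347 238.25653269055906 [ 685.09525802 -143.12713367]
```

Call:
jog_arm(travel=[[0.75,0.68,0.25],[0.75,0.68,0.25],[0.75,0.68,0.25],[0.75,0.68,0.25],[0.75,0.68,0.25],[0.75,0.68,0.25],[0.75,0.68,0.25],[0.75,0.68,0.25],[0.75,0.68,0.25],[0.75,0.68,0.25]], dr=[[0,0,0.918],[0,0,0.918],[0,0,0.918],[0,0,0.918],[0,0,0.918],[0,0,0.918],[0,0,0.918],[0,0,0.918],[0,0,0.918],[0,0,0.918]], hand=0.0)

```text
t: 1.1
ee_pos: [489.6, -321.7, 322.5]
orientation: [3.128, 0.29, -0.0]
ft_force: [-0.6, -0.6, 0.3]
width: 44.0
```

Call:
jog_arm(travel=[[0.484,0.444,-0.05],[0.484,0.444,-0.05],[0.484,0.444,-0.05],[0.484,0.444,-0.05],[0.484,0.444,-0.05],[0.484,0.444,-0.05],[0.484,0.444,-0.05],[0.484,0.444,-0.05],[0.484,0.444,-0.05],[0.484,0.444,-0.05]], dr=[[0,0,-0.005],[0,0,-0.005],[0,0,-0.005],[0,0,-0.005],[0,0,-0.005],[0,0,-0.005],[0,0,-0.005],[0,0,-0.005],[0,0,-0.005],[0,0,-0.005]])

```text
t: 2.1
ee_pos: [682.2, -145.6, 303.0]
orientation: [3.129, 0.275, -0.0]
ft_force: [0.6, 0.3, 0.3]
width: 44.5
```

Run:
```python
from h import *
o=telemetry.get_obs(); print(o['ee_pos'].round(1),o['orientation'].round(3),o['width'])
d=cap('wrist'); save(d,'w0.png',s=1.25); C=cloud(d)
print(d['extrinsics'].round(2).tolist())
m=(C[...,2]>205)&(C[...,2]<245)&(d['range_z']>0); q=C[m]; print(len(q),np.percentile(q,[1,50,99],axis=0).round(1))
```

```text
[ 682.2 -145.6  303. ] [ 3.129  0.275 -0.   ] 44.50302952249857
[[0.98, 0.18, 0.0, -646.66], [0.17, -0.95, 0.28, -309.04], [0.05, -0.27, -0.96, 394.46], [0.0, 0.0, 0.0, 1.0]]
2612 [[ 668.7 -206.6  221.1]
 [ 682.8 -137.2  234.4]
 [ 699.5  -77.9  236.9]]
```

View pics/w0.png

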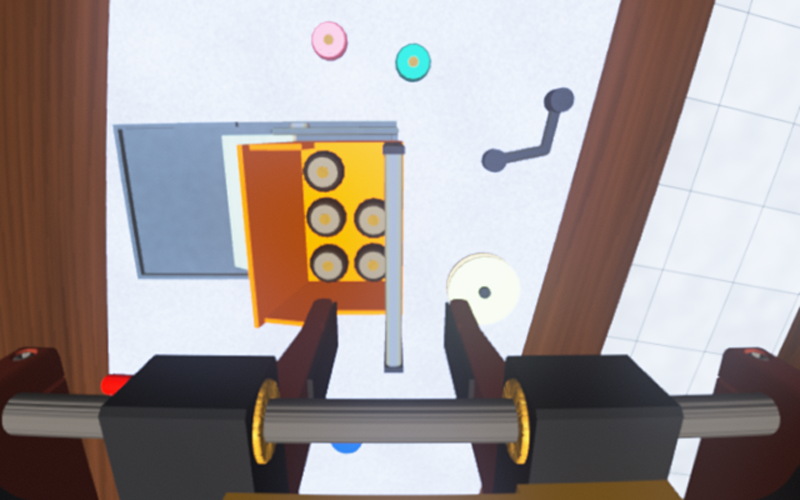

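The wrist view shows the bar (column 393) centred between the open fingers, and five cams in the bin.

Call:
jog_arm(travel=[[0.003,0.002,-0.05],[0.003,0.002,-0.1],[0.003,0.002,-0.15],[0.003,0.002,-0.2],[0.003,0.002,-0.228],[0.003,0.002,-0.228],[0.003,0.002,-0.228],[0.003,0.002,-0.228],[0.003,0.002,-0.228],[0.003,0.002,-0.228]], dr=[[0,0,0],[0,0,0],[0,0,0],[0,0,0],[0,0,0],[0,0,0],[0,0,0],[0,0,0],[0,0,0],[0,0,0]])

```text
t: 3.15
ee_pos: [684.0, -144.7, 212.7]
orientation: [3.128, 0.275, 0.002]
ft_force: [1.0, 0.1, 0.4]
width: 44.1
```

Call:
jog_arm(travel=[[0,0,0],[0,0,0],[0,0,0],[0,0,0],[0,0,0],[0,0,0],[0,0,0],[0,0,0],[0,0,0],[0,0,0]], dr=[[0,0,0],[0,0,0],[0,0,0],[0,0,0],[0,0,0],[0,0,0],[0,0,0],[0,0,0],[0,0,0],[0,0,0]], hand=-1)

```text
t: 4.15
ee_pos: [683.7, -144.8, 212.6]
orientation: [3.129, 0.275, 0.001]
ft_force: [-2.6, -0.2, 1.3]
width: 9.0
```

Run:
```python
import numpy as np
ex=np.array([np.cos(np.radians(10)),np.sin(np.radians(10)),0])
a0=np.arctan2(150,80);
def p(t): return ex*170*np.cos(a0+t)+np.array([0,0,170*np.sin(a0+t)])
for T in (np.linspace(0,1.97,41)[1:],): print(np.round((np.array([p(t)-p(0) for t in T]))/400,3).tolist())
```

```text
[[-0.018, -0.003, 0.009], [-0.037, -0.007, 0.018], [-0.057, -0.01, 0.025], [-0.076, -0.013, 0.032], [-0.096, -0.017, 0.037], [-0.116, -0.02, 0.042], [-0.136, -0.024, 0.046], [-0.157, -0.028, 0.048], [-0.177, -0.031, 0.05], [-0.198, -0.035, 0.05], [-0.219, -0.039, 0.049], [-0.239, -0.042, 0.048], [-0.26, -0.046, 0.045], [-0.28, -0.049, 0.042], [-0.3, -0.053, 0.037], [-0.32, -0.056, 0.031], [-0.339, -0.06, 0.025], [-0.359, -0.063, 0.017], [-0.377, -0.067, 0.008], [-0.396, -0.07, -0.001], [-0.414, -0.073, -0.011], [-0.431, -0.076, -0.023], [-0.448, -0.079, -0.035], [-0.464, -0.082, -0.048], [-0.48, -0.085, -0.062], [-0.494, -0.087, -0.076], [-0.509, -0.09, -0.091], [-0.522, -0.092, -0.107], [-0.535, -0.094, -0.124], [-0.546, -0.096, -0.141], [-0.557, -0.098, -0.159], [-0.567, -0.1, -0.177], [-0.576, -0.102, -0.196], [-0.585, -0.103, -0.215], [-0.592, -0.104, -0.234], [-0.598, -0.105, -0.254], [-0.604, -0.106, -0.275], [-0.608, -0.107, -0.295], [-0.611, -0.108, -0.316], [-0.614, -0.108, -0.336]]
```

Call:
jog_arm(travel=[[-0.018,-0.003,0.009],[-0.037,-0.007,0.018],[-0.057,-0.01,0.025],[-0.076,-0.013,0.032],[-0.096,-0.017,0.037],[-0.116,-0.02,0.042],[-0.136,-0.024,0.046],[-0.157,-0.028,0.048],[-0.177,-0.031,0.05],[-0.198,-0.035,0.05]], dr=[[0,0,0],[0,0,0],[0,0,0],[0,0,0],[0,0,0],[0,0,0],[0,0,0],[0,0,0],[0,0,0],[0,0,0]])

```text
t: 5.15
ee_pos: [603.9, -159.0, 233.0]
orientation: [3.128, 0.275, 0.002]
ft_force: [3.2, 0.1, 5.6]
width: 8.8
```

Call:
jog_arm(travel=[[-0.02,-0.004,-0.001],[-0.04,-0.007,-0.003],[-0.061,-0.011,-0.006],[-0.081,-0.014,-0.009],[-0.101,-0.018,-0.014],[-0.121,-0.021,-0.02],[-0.14,-0.025,-0.026],[-0.16,-0.028,-0.034],[-0.178,-0.032,-0.043],[-0.197,-0.035,-0.052]], dr=[[0,0,0],[0,0,0],[0,0,0],[0,0,0],[0,0,0],[0,0,0],[0,0,0],[0,0,0],[0,0,0],[0,0,0]])

```text
t: 6.15
ee_pos: [524.4, -172.9, 211.8]
orientation: [3.129, 0.275, 0.001]
ft_force: [2.9, 0.9, -1.2]
width: 9.2
```

Call:
jog_arm(travel=[[-0.016,-0.003,-0.009],[-0.033,-0.006,-0.021],[-0.05,-0.009,-0.033],[-0.066,-0.012,-0.046],[-0.082,-0.015,-0.06],[-0.096,-0.017,-0.074],[-0.111,-0.02,-0.089],[-0.124,-0.022,-0.105],[-0.137,-0.024,-0.122],[-0.148,-0.026,-0.139]], dr=[[0,0,0],[0,0,0],[0,0,0],[0,0,0],[0,0,0],[0,0,0],[0,0,0],[0,0,0],[0,0,0],[0,0,0]])

```text
t: 7.15
ee_pos: [464.6, -183.4, 155.6]
orientation: [3.128, 0.275, 0.001]
ft_force: [1.1, 0.8, 0.9]
width: 9.0
```

Call:
jog_arm(travel=[[-0.009,-0.002,-0.017],[-0.019,-0.004,-0.035],[-0.028,-0.005,-0.054],[-0.037,-0.006,-0.073],[-0.044,-0.008,-0.092],[-0.05,-0.009,-0.112],[-0.056,-0.01,-0.133],[-0.06,-0.01,-0.153],[-0.063,-0.011,-0.174],[-0.066,-0.012,-0.195]], dr=[[0,0,0],[0,0,0],[0,0,0],[0,0,0],[0,0,0],[0,0,0],[0,0,0],[0,0,0],[0,0,0],[0,0,0]])

```text
t: 8.15
ee_pos: [438.2, -188.2, 76.9]
orientation: [3.129, 0.275, 0.001]
ft_force: [2.0, 3.4, 1.4]
width: 9.3
```

Run:
```python
from h import *
o=telemetry.get_obs(); print(o['ee_pos'].round(1),o['ft_force'].round(1),o['width'])
d=cap('scene'); save(d,'s1.png',(180,180,340,340),3.5)
```

```text
[ 438.2 -188.2   76.9] [2.  3.4 1.4] 9.271392814746171
```

View pics/s1.png

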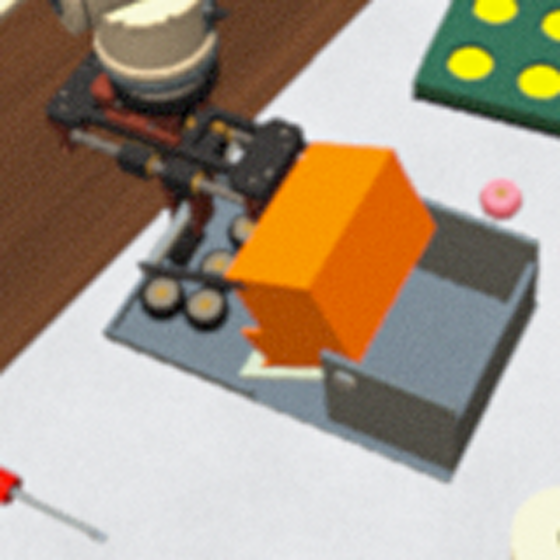

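The bin is at its stop, and at least four cams are visible in the tray in front of it. I'll nudge the bar slightly further down, then wait for the cams to settle.

Call:
jog_arm(travel=[[0,0,-0.01],[0,0,-0.01],[0,0,-0.01],[0,0,-0.01],[0,0,-0.01],[0,0,-0.01],[0,0,-0.01],[0,0,-0.01],[0,0,-0.01],[0,0,-0.01]], dr=[[0,0,0],[0,0,0],[0,0,0],[0,0,0],[0,0,0],[0,0,0],[0,0,0],[0,0,0],[0,0,0],[0,0,0]])

```text
t: 9.2
ee_pos: [438.3, -188.7, 72.4]
orientation: [3.128, 0.276, 0.001]
ft_force: [-2.2, -1.9, 6.1]
width: 9.2
```

Run:
```python
from h import *
o=telemetry.get_obs(); print(o['ee_pos'].round(1),o['ft_force'].round(1),o['width'])
d=cap('wrist'); save(d,'w1.png',s=1.0)
```

```text
[ 438.3 -188.7   72.4] [-2.2 -1.9  6.1] 9.169726243426561
```

View pics/w1.png

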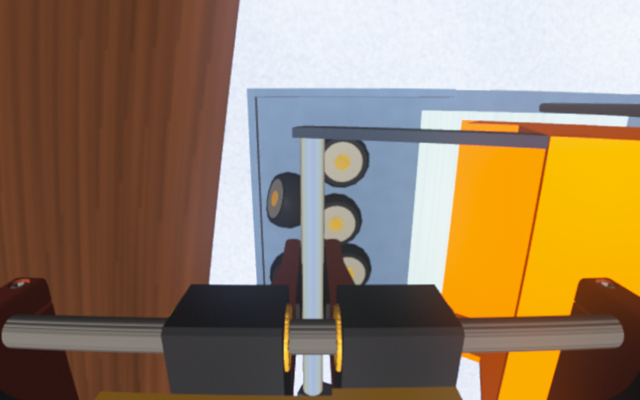

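Three cams show clearly in the tray, one more is tipped against the front wall, and part of another is visible beside the fingers. With the scene view that makes five out. Swinging the bin back.

Call:
jog_arm(travel=[[0.006,0.003,0.056],[0.016,0.005,0.097],[0.029,0.007,0.136],[0.047,0.01,0.174],[0.068,0.014,0.21],[0.092,0.018,0.244],[0.12,0.023,0.275],[0.15,0.028,0.303],[0.183,0.034,0.328],[0.218,0.04,0.35]], dr=[[0,0,0],[0,0,0],[0,0,0],[0,0,0],[0,0,0],[0,0,0],[0,0,0],[0,0,0],[0,0,0],[0,0,0]])

```text
t: 10.25
ee_pos: [525.7, -172.8, 211.1]
orientation: [3.128, 0.276, -0.001]
ft_force: [6.0, -3.0, -14.5]
width: 9.2
```

Call:
jog_arm(travel=[[0.036,0.007,0.021],[0.075,0.014,0.035],[0.115,0.021,0.046],[0.156,0.028,0.052],[0.197,0.035,0.054],[0.238,0.042,0.052],[0.279,0.05,0.046],[0.319,0.057,0.036],[0.358,0.063,0.022],[0.395,0.07,0.004]], dr=[[0,0,0],[0,0,0],[0,0,0],[0,0,0],[0,0,0],[0,0,0],[0,0,0],[0,0,0],[0,0,0],[0,0,0]])

```text
t: 11.25
ee_pos: [683.7, -145.0, 211.7]
orientation: [3.127, 0.276, -0.004]
ft_force: [-1.8, -2.5, 1.2]
width: 9.2
```

Call:
jog_arm(travel=[[0.008,0.001,-0.004],[0.008,0.001,-0.004],[0.008,0.001,-0.004],[0.008,0.001,-0.004],[0.008,0.001,-0.004],[0.008,0.001,-0.004],[0.008,0.001,-0.004],[0.008,0.001,-0.004],[0.008,0.001,-0.004],[0.008,0.001,-0.004]], dr=[[0,0,0],[0,0,0],[0,0,0],[0,0,0],[0,0,0],[0,0,0],[0,0,0],[0,0,0],[0,0,0],[0,0,0]])

```text
t: 12.25
ee_pos: [683.7, -144.9, 209.6]
orientation: [3.128, 0.276, -0.016]
ft_force: [-14.0, -1.2, 9.9]
width: 9.3
```

Call:
jog_arm(travel=[[0,0,0.003],[0,0,0.003],[0,0,0.003],[0,0,0.003],[0,0,0.003],[0,0,0.1],[0,0,0.2],[0,0,0.3],[0,0,0.3],[0,0,0.3]], dr=[[0,0,0],[0,0,0],[0,0,0],[0,0,0],[0,0,0],[0,0,0],[0,0,0],[0,0,0],[0,0,0],[0,0,0]], hand=0.0)

```text
t: 13.25
ee_pos: [684.1, -145.0, 330.6]
orientation: [3.127, 0.276, -0.012]
ft_force: [-0.5, -0.7, -0.7]
width: 43.7
```

Call:
jog_arm(travel=[[-0.1,0,0],[-0.2,0,0],[-0.3,0,0],[-0.4,-0.1,0],[-0.5,-0.1,0],[-0.55,-0.1,0],[-0.55,-0.1,0],[-0.55,-0.1,0],[-0.55,-0.1,0],[-0.55,-0.1,0]], dr=[[0,0,0],[0,0,0],[0,0,0],[0,0,0],[0,0,0],[0,0,0],[0,0,0],[0,0,0],[0,0,0],[0,0,0]])

```text
t: 14.25
ee_pos: [465.0, -184.8, 330.1]
orientation: [3.128, 0.277, -0.013]
ft_force: [-0.7, 0.1, 0.5]
width: 43.8
```

```bash
cat >> h.py <<'E'
def discs(d,zlo=14,zhi=60):
    "cams in the tray: grey-ring/brass faces by height in the stand frame"
    C=cloud(d); ex=np.array([.985,.1736]); ey=np.array([-.1736,.985]); o=np.array([555,-166.5])
    X=(C[...,:2]-o)@ex; Y=(C[...,:2]-o)@ey
    m=((C[...,2]>zlo)&(C[...,2]<zhi)&(X>-165)&(X<-25)&(abs(Y)<82)&(d['range_z']>0)).astype(np.uint8)
    return C,X,Y,m
E
python3 - <<'E'
from h import *
o=telemetry.get_obs(); print(o['ee_pos'].round(1),o['orientation'].round(3),o['width'])
d=cap('wrist'); save(d,'w2.png',s=1.25); C,X,Y,m=discs(d)
n,l,s,c=cv2.connectedComponentsWithStats(m)
for i in range(1,n):
    if s[i,4]>60: q=C[l==i]; print(c[i].round(),s[i,4],q.mean(0).round(1),np.percentile(q,[3,97],axis=0).round(0).tolist())
t=cap('top'); W=cloud(t); 
q=W[(W[...,2]>215)&(W[...,2]<245)&(W[...,0]>550)&(W[...,0]<800)&(abs(W[...,1]+140)<80)]; print('bar',len(q),q.mean(0).round(1))
E
```

```text
[ 465.  -184.8  330.1] [ 3.128  0.277 -0.013] 43.77958086892519
[359. 157.] 648 [ 525.8 -167.9   17. ] [[513.0, -237.0, 14.0], [539.0, -105.0, 20.0]]
[308. 130.] 548 [ 449.9 -143.3   21.6] [[435.0, -159.0, 16.0], [465.0, -128.0, 24.0]]
[283. 149.] 447 [ 421.2 -172.7   32.1] [[408.0, -189.0, 17.0], [433.0, -158.0, 39.0]]
[302. 177.] 1478 [ 452.2 -209.3   21.5] [[422.0, -241.0, 16.0], [481.0, -171.0, 24.0]]
bar 202 [ 681.2 -142.9  232.8]
```

View pics/w2.png

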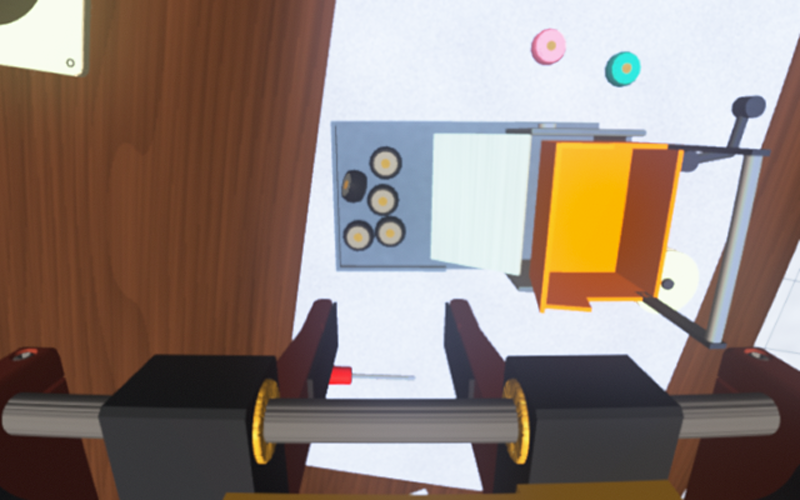

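All five cams are in the tray and the bin is empty. Four cams lie flat at (386,162), (382,200), (390,232) and (358,236). The fifth is tipped against the front wall at (354,186). The bar is back where it started, so the bin is shut.

```bash
cat >> h.py <<'E'
EX=np.array([.985,.1736]); EY=np.array([-.1736,.985]); O=np.array([555,-166.5])
def cams(d):
    C,X,Y,m=discs(d,16,30); p=d['pixels'].astype(int); X0=(X>-158)&(X<-40)&(abs(Y)<80)
    f=((p[...,0]>p[...,2]-2)&(p[...,0]>95)&X0).astype(np.uint8)
    n,l,s,c=cv2.connectedComponentsWithStats(cv2.morphologyEx(f,cv2.MORPH_OPEN,np.ones((3,3),np.uint8)))
    r=[]
    for i in range(1,n):
        if s[i,4]>50:
            q=C[l==i]; hull=cv2.convexHull(np.argwhere(l==i)[:,::-1].astype(np.int32)); (e,ax,_)=cv2.fitEllipse(hull) if len(hull)>4 else (c[i],(0,0),0)
            w=pt(d,*e,z=22); r.append((w[:2],s[i,4],np.median(q[:,2]),ax)); print(np.round(e),s[i,4],w[:2].round(1),'z',np.median(q[:,2]).round(1),'ax',np.round(ax,1))
    return r
def clear(tgt,others,op=50,r=18):
    "clearance of the two finger boxes per jaw angle"
    out=[]
    for a in range(-90,90,10):
        u=np.array([np.cos(np.radians(a)),np.sin(np.radians(a))]); v=np.array([-u[1],u[0]]); c=99
        for sg in(1,-1):
            for k in np.linspace(op/2,op/2+14,4):
                for j in np.linspace(-10,10,5):
                    p=tgt+sg*k*u+j*v; q=p-O
                    c=min([c,q@EX+154,-48-q@EX+8,79-abs(q@EY)]+[np.hypot(*(p-o))-r for o in others])
        out.append((a,round(c,1)))
    return sorted(out,key=lambda t:-t[1])[:4]
E
python3 - <<'E'
from h import *
d=ld('wrist'); r=cams(d); P=[x[0] for x in r]
for i,p in enumerate(P): print(p.round(1),clear(p,P[:i]+P[i+1:]))
E
```

```text
[308. 130.] 314 [ 449.5 -144.1] z 22.4 ax [19.7 19.9]
[277. 147.] 68 [ 411.7 -173.5] z 25.6 ax [ 5.3 15.6]
[306. 160.] 297 [ 453.8 -184.5] z 22.4 ax [19.  19.2]
[312. 186.] 279 [ 468.2 -218.5] z 22.4 ax [18.4 18.6]
[286. 189.] 275 [ 433.2 -229.8] z 22.4 ax [18.  18.7]
[312. 344.] 6027 [ 515.4 -477.8] z 427.8 ax [168.2 223.8]
[ 53. 337.] 1261 [  83.2 -554.4] z 428.2 ax [29.  69.1]
[361. 401.] 2880 [ 620.9 -582.5] z 436.5 ax [ 87.4 366.2]
[ 449.5 -144.1] [(-20, np.float64(9.4)), (-10, np.float64(7.6)), (-30, np.float64(4.9)), (0, np.float64(1.4))]
[ 411.7 -173.5] [(-80, np.float64(1.7)), (-90, np.float64(-5.0)), (-70, np.float64(-5.0)), (-60, np.float64(-11.1))]
[ 453.8 -184.5] [(30, np.float64(1.1)), (20, np.float64(-3.2)), (40, np.float64(-5.1)), (60, np.float64(-7.4))]
[ 468.2 -218.5] [(70, np.float64(-2.7)), (60, np.float64(-3.2)), (-20, np.float64(-5.4)), (-30, np.float64(-5.7))]
[ 433.2 -229.8] [(-80, np.float64(-1.3)), (-60, np.float64(-2.3)), (-70, np.float64(-2.4)), (-50, np.float64(-5.1))]
[ 515.4 -477.8] [(10, np.float64(-230.7)), (0, np.float64(-237.3)), (20, np.float64(-237.3)), (-10, np.float64(-243.4))]
[  83.2 -554.4] [(-80, np.float64(-388.1)), (-90, np.float64(-394.7)), (-70, np.float64(-394.7)), (-60, np.float64(-400.8))]
[ 620.9 -582.5] [(10, np.float64(-352.2)), (0, np.float64(-358.8)), (20, np.float64(-358.8)), (-10, np.float64(-364.9))]
```

Call:
jog_arm(travel=[[-0.038,0.102,-0.1],[-0.038,0.102,-0.2],[-0.038,0.102,-0.3],[-0.038,0.102,-0.4],[-0.038,0.102,-0.5],[-0.038,0.102,-0.55],[-0.038,0.102,-0.55],[-0.038,0.102,-0.55],[-0.038,0.102,-0.55],[-0.038,0.102,-0.55]], dr=[[0,0,-0.333],[0,0,-0.333],[0,0,-0.333],[0,0,-0.333],[0,0,-0.333],[0,0,-0.333],[0,0,-0.333],[0,0,-0.333],[0,0,-0.333],[0,0,-0.333]], hand=0.15)

```text
t: 15.35
ee_pos: [450.7, -144.3, 111.6]
orientation: [3.095, -0.541, -0.009]
ft_force: [0.5, 0.0, -0.0]
width: 50.3
```

```bash
sed -i 's/f=((p\[...,0\]/f=((C[...,2]<60)\&(d["range_z"]>0)\&(p[...,0]/' h.py
cat >> h.py <<'E'
from scipy.spatial.transform import Rotation as Rn
def state():
    o=telemetry.get_obs(); x=Rn.from_rotvec(o['orientation']).as_matrix()
    print('TCP',o['ee_pos'].round(1),'yaw',np.degrees(np.arctan2(x[1,0],x[0,0])).round(1),'axis',x[:,2].round(3),'F',o['ft_force'].round(1),'w',round(o['width'],1),'t',o['t'],'q',o['qpos'].round(2)); return o['ee_pos']
E
python3 - <<'E'
from h import *
state(); d=cap('wrist'); r=cams(d); save(d,'w3.png',s=1.25)
E
```

```text
TCP [ 450.7 -144.3  111.6] yaw -19.8 axis [-0.006  0.001 -1.   ] F [ 0.5  0.  -0. ] w 50.3 t 15.35 q [-0.33  0.38  2.03 -0.    0.73  0.01]
[311. 208.] 852 [ 449.6 -143.9] z 22.4 ax [32.1 33.6]
[333. 253.] 748 [ 453.7 -184.6] z 22.4 ax [29.6 32. ]
[279. 259.] 63 [ 410.9 -174.9] z 26.9 ax [ 4.7 16.2]
[357. 284.] 340 [ 463.2 -218. ] z 22.3 ax [18.2 27.3]
[327. 307.] 619 [ 433.4 -229.8] z 22.3 ax [26.3 30.2]
```

View pics/w3.png

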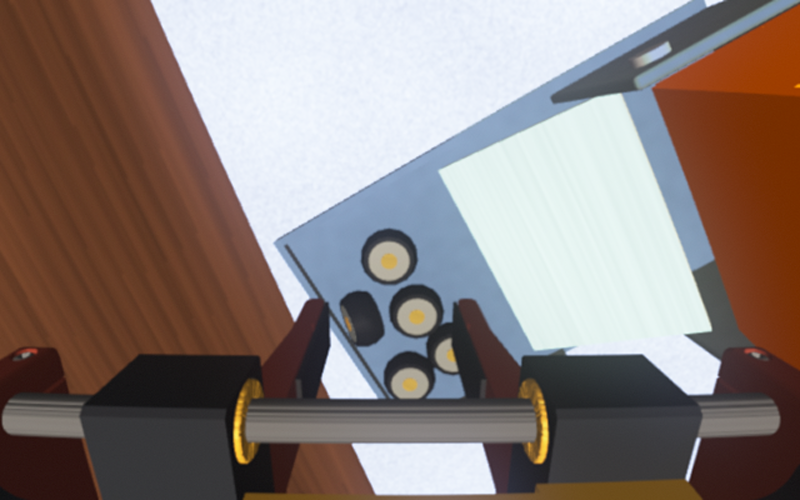

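A is confirmed at (449.6,-143.9), nothing is near the finger boxes, and both hand yaws agree. Grasping it.

Call:
jog_arm(travel=[[-0.003,0.001,-0.1],[-0.003,0.001,-0.2],[-0.003,0.001,-0.24],[-0.003,0.001,-0.254],[-0.003,0.001,-0.254],[-0.003,0.001,-0.254],[-0.003,0.001,-0.254],[-0.003,0.001,-0.254],[-0.003,0.001,-0.254],[-0.003,0.001,-0.254]], dr=[[0,0,0],[0,0,0],[0,0,0],[0,0,0],[0,0,0],[0,0,0],[0,0,0],[0,0,0],[0,0,0],[0,0,0]])

```text
t: 16.4
ee_pos: [449.5, -143.9, 10.2]
orientation: [3.095, -0.541, -0.008]
ft_force: [-0.5, -0.0, -0.1]
width: 50.4
```

Call:
jog_arm(travel=[[0,0,0],[0,0,0],[0,0,0],[0,0,0],[0,0,0],[0,0,0],[0,0,0.05],[0,0,0.1],[0,0,0.2],[0,0,0.25]], dr=[[0,0,0],[0,0,0],[0,0,0],[0,0,0],[0,0,0],[0,0,0],[0,0,0],[0,0,0],[0,0,0],[0,0,0]], hand=-1)

```text
t: 17.4
ee_pos: [450.2, -144.2, 112.3]
orientation: [3.094, -0.541, -0.005]
ft_force: [0.5, 0.0, -0.0]
width: 34.7
```

Call:
jog_arm(travel=[[0.02,0.1,0],[0.04,0.2,0],[0.06,0.3,0],[0.08,0.4,0],[0.1,0.5,0],[0.112,0.6,0],[0.112,0.616,0],[0.112,0.616,0],[0.112,0.616,0],[0.112,0.616,0]], dr=[[0,0,0],[0,0,0],[0,0,0],[0,0,0],[0,0,0],[0,0,0],[0,0,0],[0,0,0],[0,0,0],[0,0,0]])

```text
t: 18.4
ee_pos: [494.6, 101.0, 112.2]
orientation: [3.093, -0.543, -0.006]
ft_force: [0.4, 0.4, -0.3]
width: 35.0
```

```bash
cat >> h.py <<'E'
def pads(d):
    p=d['pixels'].astype(int); C=cloud(d)
    m=((p[...,0]>150)&(p[...,1]>140)&(p[...,2]<110)&(C[...,2]<40)&(C[...,1]>60)).astype(np.uint8)
    n,l,s,c=cv2.connectedComponentsWithStats(m); nom=np.array([548.0,153.3]); a=np.radians(15.7); R=np.array([[np.cos(a),-np.sin(a)],[np.sin(a),np.cos(a)]]); out=[]
    for i in range(1,n):
        if s[i,4]>150:
            w=pt(d,*c[i],z=19)[:2]; q=(w-nom)@R; print(c[i].round(),s[i,4],w.round(1),'case xy',q.round(1)); out.append(w)
    return out
E
python3 - <<'E'
from h import *
state(); d=cap('wrist'); pads(d); save(d,'w4.png',s=1.25)
E
```

```text
TCP [494.6 101.  112.2] yaw -19.9 axis [-0.004 -0.    -1.   ] F [ 0.4  0.4 -0.3] w 35.0 t 18.4 q [0.18 0.42 1.96 0.   0.76 0.52]
[409.  20.] 2121 [601.9 203.2] case xy [65.4 33.4]
[331.  74.] 2339 [540.3 188.2] case xy [ 2.  35.6]
[460. 103.] 2110 [621.9 138.3] case xy [ 67.1 -34.4]
[258. 129.] 2079 [477.8 170.6] case xy [-62.9  35.6]
[384. 155.] 1972 [559.2 121. ] case xy [  2.  -34.2]
[314. 203.] 1756 [496.7 103.3] case xy [-62.9 -34.3]
```

View pics/w4.png

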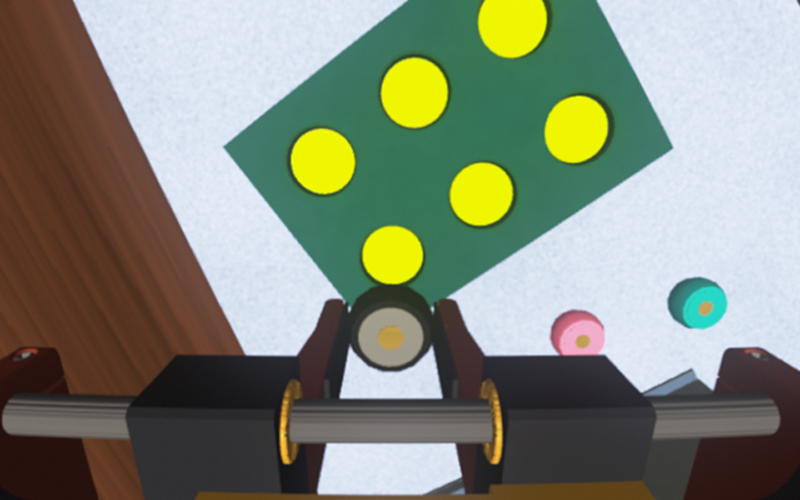

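```bash
cat >> h.py <<'E'
def held(d,tcp,dz=12):
    "face centre of the held cam (brass spot), offset from the TCP"
    p=d['pixels'].astype(int); m=((p[...,0]-p[...,2]>60)&(p[...,0]>120)).astype(np.uint8); m[:245]=0; m[285:]=0; m[:,:280]=0; m[:,345:]=0
    n,l,s,c=cv2.connectedComponentsWithStats(m)
    for i in range(1,n):
        if s[i,4]>30: w=pt(d,*c[i],z=tcp[2]+dz); print('held',c[i].round(1),s[i,4],(w[:2]-tcp[:2]).round(1),'depth pt',(pt(d,*c[i])-tcp).round(1))
E
python3 - <<'E'
from h import *
held(ld('wrist'),telemetry.get_obs()['ee_pos'])
E
```

```text
held [312.2 269.9] 316 [ 0.3 -0.2] depth pt [ 0.3 -0.1 12.2]
```

Call:
jog_arm(travel=[[0.005,0.006,-0.05],[0.005,0.006,-0.1],[0.005,0.006,-0.15],[0.005,0.006,-0.18],[0.005,0.006,-0.19],[0.005,0.006,-0.2],[0.005,0.006,-0.206],[0.005,0.006,-0.212],[0.005,0.006,-0.212],[0.005,0.006,-0.212]], dr=[[0,0,0],[0,0,0],[0,0,0],[0,0,0],[0,0,0],[0,0,0],[0,0,0],[0,0,0],[0,0,0],[0,0,0]])

```text
t: 19.45
ee_pos: [497.0, 103.4, 27.7]
orientation: [3.094, -0.544, -0.005]
ft_force: [0.1, -0.4, -0.6]
width: 34.9
```

Call:
jog_arm(travel=[[0,0,0],[0,0,0],[0,0,0],[0,0,0],[0,0,0.05],[0,0,0.1],[0,0,0.1],[0,0,0.1],[0,0,0.1],[0,0,0.1]], dr=[[0,0,0],[0,0,0],[0,0,0],[0,0,0],[0,0,0],[0,0,0],[0,0,0],[0,0,0],[0,0,0],[0,0,0]], hand=0.15)

```text
t: 20.45
ee_pos: [496.4, 103.3, 66.9]
orientation: [3.093, -0.544, -0.007]
ft_force: [-0.2, 0.5, 0.5]
width: 50.6
```

Run:
```python
from h import *
t=state(); d=cap('wrist'); save(d,'w5.png',(220,140,420,300),3); 
C=cloud(d); m=(np.hypot(C[...,0]-496.8,C[...,1]-103.1)<14)&(C[...,2]<50)&(d['range_z']>0); print(m.sum(),np.percentile(C[m][:,2],[5,50,95]))
```

```text
TCP [496.4 103.3  66.9] yaw -19.9 axis [-0.005 -0.    -1.   ] F [-0.2  0.5  0.5] w 50.6 t 20.45 q [0.18 0.5  1.98 0.   0.67 0.53]
1590 [36.29884754 37.34514624 38.35257867]
```

View pics/w5.png

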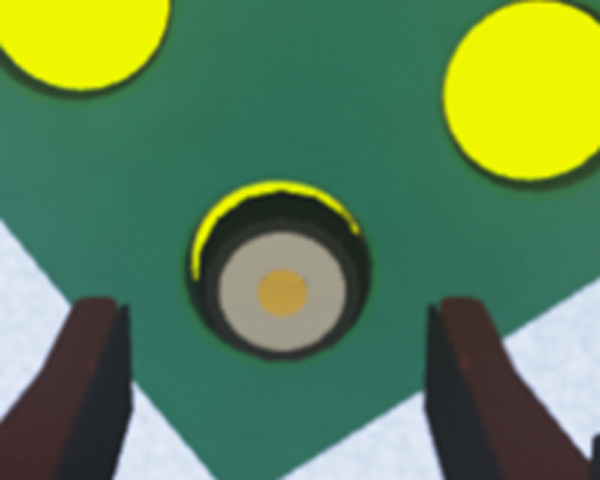

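The cam sits level in its recess, 11 mm proud. Pressing it down.

Call:
jog_arm(travel=[[0,0,0],[0,0,0],[0,0,0],[0,0,0],[0,0,0],[0,0,0],[0,0,0],[0,0,-0.02],[0,0,-0.04],[0,0,-0.06]], dr=[[0,0,0],[0,0,0],[0,0,0],[0,0,0],[0,0,0],[0,0,0],[0,0,0],[0,0,0],[0,0,0],[0,0,0]], hand=-1)

```text
t: 21.5
ee_pos: [496.2, 103.3, 42.1]
orientation: [3.093, -0.543, -0.008]
ft_force: [0.3, -0.3, -1.0]
width: 0.3
```

Call:
jog_arm(travel=[[0,0,-0.005],[0,0,-0.01],[0,0,-0.015],[0,0,-0.02],[0,0,-0.025],[0,0,-0.03],[0,0,-0.035],[0,0,-0.039],[0,0,-0.041],[0,0,-0.041]], dr=[[0,0,0],[0,0,0],[0,0,0],[0,0,0],[0,0,0],[0,0,0],[0,0,0],[0,0,0],[0,0,0],[0,0,0]])

```text
t: 22.5
ee_pos: [496.2, 103.3, 26.3]
orientation: [3.093, -0.543, -0.008]
ft_force: [-3.6, -1.0, 13.4]
width: 0.8
```

Call:
jog_arm(travel=[[0,0,0.1],[0,0,0.2],[0,-0.1,0.3],[-0.05,-0.2,0.4],[-0.08,-0.3,0.5],[-0.1,-0.42,0.5],[-0.11,-0.54,0.5],[-0.11,-0.66,0.5],[-0.11,-0.72,0.5],[-0.11,-0.72,0.5]], dr=[[0,0,0.1],[0,0,0.2],[0,0,0.3],[0,0,0.33],[0,0,0.33],[0,0,0.33],[0,0,0.33],[0,0,0.33],[0,0,0.33],[0,0,0.33]], hand=0.0)

```text
t: 23.5
ee_pos: [452.7, -188.7, 226.5]
orientation: [3.127, 0.26, -0.004]
ft_force: [0.4, 0.0, -0.5]
width: 44.2
```

Run:
```python
from h import *
t=state(); d=cap('wrist'); r=cams(d); C,X,Y,m=discs(d,7)
flat=[x[0] for x in r if x[1]>200 and abs(x[2]-22)<2]
m=m.astype(bool)&(X<-60)
for p in flat: m&=np.hypot(C[...,0]-p[0],C[...,1]-p[1])>21
q=C[m&(C[...,2]>18)]; print('B cloud',len(q),np.percentile(q,[2,50,98],axis=0).round(1))
B=np.array([421,-173.])
for i,p in enumerate(flat): print(p.round(1),clear(p,flat[:i]+flat[i+1:]+[B],44),clear(p,flat[:i]+flat[i+1:]+[B],50))
```

```text
TCP [ 452.7 -188.7  226.5] yaw 9.5 axis [-0.002 -0.004 -1.   ] F [ 0.4  0.  -0.5] w 44.2 t 23.5 q [-0.42  0.22  1.92 -0.01  1.   -0.58]
[277. 157.] 117 [ 411.5 -173.8] z 25.9 ax [ 6.9 20.8]
[314. 173.] 461 [ 453.6 -184.5] z 22.3 ax [23.7 24.1]
[322. 205.] 417 [ 467.9 -218.4] z 22.5 ax [22.5 23.4]
[289. 210.] 417 [ 433.3 -229.7] z 22.4 ax [22.3 23.3]
B cloud 700 [[ 409.4 -189.    20.1]
 [ 421.7 -171.9   34. ]
 [ 433.4 -157.4   39.7]]
[ 453.6 -184.5] [(30, np.float64(-1.7)), (40, np.float64(-3.6)), (70, np.float64(-4.5)), (60, np.float64(-4.7))] [(30, np.float64(-1.5)), (40, np.float64(-5.1)), (20, np.float64(-5.9)), (70, np.float64(-7.5))]
[ 467.9 -218.4] [(70, np.float64(-2.9)), (60, np.float64(-3.6)), (-20, np.float64(-5.3)), (-30, np.float64(-5.6))] [(70, np.float64(-2.8)), (60, np.float64(-3.5)), (-20, np.float64(-5.5)), (-30, np.float64(-5.8))]
[ 433.3 -229.7] [(-70, np.float64(0.7)), (-80, np.float64(0.6)), (-60, np.float64(0.6)), (-50, np.float64(-3.5))] [(-80, np.float64(-1.1)), (-60, np.float64(-2.2)), (-70, np.float64(-2.3)), (-50, np.float64(-5.0))]
```

Call:
jog_arm(travel=[[-0.048,-0.103,0],[-0.048,-0.103,0],[-0.048,-0.103,0],[-0.048,-0.103,-0.05],[-0.048,-0.103,-0.1],[-0.048,-0.103,-0.15],[-0.048,-0.103,-0.2],[-0.048,-0.103,-0.25],[-0.048,-0.103,-0.3],[-0.048,-0.103,-0.35]], dr=[[0,0,-0.883],[0,0,-0.883],[0,0,-0.883],[0,0,-0.883],[0,0,-0.883],[0,0,-0.883],[0,0,-0.883],[0,0,-0.883],[0,0,-0.883],[0,0,-0.883]], hand=0.0)

```text
t: 24.55
ee_pos: [433.4, -226.5, 85.3]
orientation: [-2.571, 1.804, 0.007]
ft_force: [0.8, 0.5, 0.6]
width: 44.1
```

Run:
```python
from h import *
t=state(); d=cap('wrist'); r=cams(d)
```

```text
TCP [ 433.4 -226.5   85.3] yaw -70.1 axis [-0.003  0.003 -1.   ] F [0.8 0.5 0.6] w 44.1 t 24.55 q [-0.51  0.45  2.01  0.    0.69  0.72]
[319. 169.] 1166 [ 468.2 -218.7] z 22.4 ax [38.  38.7]
[264. 172.] 1144 [ 453.9 -184.8] z 22.4 ax [37.3 38.6]
[317. 221.] 1014 [ 433.5 -229.9] z 22.4 ax [35.  36.8]
```

Shift (0, -3.4, -75) mm.

Call:
jog_arm(travel=[[0,-0.008,-0.02],[0,-0.008,-0.06],[0,-0.008,-0.1],[0,-0.008,-0.13],[0,-0.008,-0.15],[0,-0.008,-0.17],[0,-0.008,-0.18],[0,-0.008,-0.188],[0,-0.008,-0.188],[0,-0.008,-0.188]], dr=[[0,0,0],[0,0,0],[0,0,0],[0,0,0],[0,0,0],[0,0,0],[0,0,0],[0,0,0],[0,0,0],[0,0,0]])

```text
t: 25.6
ee_pos: [431.9, -228.9, 7.8]
orientation: [-2.572, 1.804, 0.013]
ft_force: [-0.3, -0.4, -0.5]
width: 44.2
```

Call:
jog_arm(travel=[[0,0,0],[0,0,0],[0,0,0],[0,0,0],[0,0,0],[0,0,0.03],[0,0,0.1],[0,0,0.2],[0,0,0.27],[0,0,0.27]], dr=[[0,0,0],[0,0,0],[0,0,0],[0,0,0],[0,0,0],[0,0,0],[0,0,0],[0,0,0],[0,0,0],[0,0,0]], hand=-1)

```text
t: 26.6
ee_pos: [434.0, -230.1, 119.7]
orientation: [-2.571, 1.803, 0.002]
ft_force: [-0.2, 0.4, -0.2]
width: 34.5
```

Call:
jog_arm(travel=[[0.02,0.12,0],[0.04,0.24,0],[0.06,0.36,0],[0.08,0.48,0],[0.1,0.6,0],[0.11,0.72,0],[0.11,0.84,0],[0.11,0.96,0],[0.11,1.0,0],[0.11,1.0,0]], dr=[[0,0,0],[0,0,0],[0,0,0],[0,0,0],[0,0,0],[0,0,0],[0,0,0],[0,0,0],[0,0,0],[0,0,0]])

```text
t: 27.6
ee_pos: [477.3, 172.0, 119.0]
orientation: [-2.575, 1.799, 0.003]
ft_force: [-0.2, -1.2, -0.2]
width: 34.5
```

Run:
```python
from h import *
t=state(); d=cap('wrist'); pads(d); held(d,t); save(d,'w6.png',s=1)
```

```text
TCP [477.3 172.  119. ] yaw -69.9 axis [-0.002  0.001 -1.   ] F [-0.2 -1.2 -0.2] w 34.5 t 27.6 q [0.32 0.41 1.96 0.   0.78 1.54]
[329.  28.] 2415 [602.9 205.3] case xy [66.9 35.2]
[428.  37.] 2319 [622.  138.1] case xy [ 67.1 -34.7]
[321. 121.] 2036 [540.6 187.8] case xy [ 2.2 35.2]
[414. 129.] 1970 [559.5 120.6] case xy [  2.2 -34.6]
[314. 205.] 1695 [478.  170.3] case xy [-62.8  35.3]
held [312.2 271.1] 324 [-0.3 -0.4] depth pt [ 1.1  0.1 14.9]
```

Call:
jog_arm(travel=[[-0.001,-0.004,-0.08],[-0.001,-0.004,-0.15],[-0.001,-0.004,-0.19],[-0.001,-0.004,-0.21],[-0.001,-0.004,-0.22],[-0.001,-0.004,-0.225],[-0.001,-0.004,-0.23],[-0.001,-0.004,-0.23],[-0.001,-0.004,-0.23],[-0.001,-0.004,-0.23]], dr=[[0,0,0],[0,0,0],[0,0,0],[0,0,0],[0,0,0],[0,0,0],[0,0,0],[0,0,0],[0,0,0],[0,0,0]])

```text
t: 28.65
ee_pos: [477.0, 169.1, 27.4]
orientation: [-2.574, 1.8, 0.003]
ft_force: [1.1, 0.1, 0.0]
width: 34.7
```

Call:
jog_arm(travel=[[0,0,0],[0,0,0],[0,0,0],[0,0,0],[0,0,0.05],[0,0,0.1],[0,0,0.1],[0,0,0.1],[0,0,0.1],[0,0,0.1]], dr=[[0,0,0],[0,0,0],[0,0,0],[0,0,0],[0,0,0],[0,0,0],[0,0,0],[0,0,0],[0,0,0],[0,0,0]], hand=0.15)

```text
t: 29.65
ee_pos: [476.4, 168.9, 66.6]
orientation: [2.574, -1.8, -0.004]
ft_force: [-0.7, 0.7, 0.4]
width: 50.6
```

```bash
cat >> h.py <<'E'
def seat(d,c):
    "height and tilt of the cam face at c"
    C=cloud(d); m=(np.hypot(C[...,0]-c[0],C[...,1]-c[1])<12)&(C[...,2]<60)&(d['range_z']>0); q=C[m]; A=np.c_[q[:,:2]-q[:,:2].mean(0),np.ones(len(q))]
    s=np.linalg.lstsq(A,q[:,2],rcond=None)[0]; print('seat',len(q),'z',q[:,2].mean().round(1),'tilt',np.hypot(*s[:2]).round(3))
E
python3 - <<'E'
from h import *
t=state(); d=cap('wrist'); seat(d,(478,170.4))
E
```

```text
TCP [476.4 168.9  66.6] yaw -69.9 axis [-0.003  0.001 -1.   ] F [-0.7  0.7  0.4] w 50.6 t 29.65 q [0.32 0.5  1.98 0.   0.66 1.53]
seat 1185 z 37.3 tilt 0.008
```

Seated level at 37.3. Pressing.

Call:
jog_arm(travel=[[0.004,0.004,0],[0.004,0.004,0],[0.004,0.004,0],[0.004,0.004,0],[0.004,0.004,0],[0.004,0.004,0],[0.004,0.004,0],[0.004,0.004,-0.02],[0.004,0.004,-0.04],[0.004,0.004,-0.06]], dr=[[0,0,0],[0,0,0],[0,0,0],[0,0,0],[0,0,0],[0,0,0],[0,0,0],[0,0,0],[0,0,0],[0,0,0]], hand=-1)

```text
t: 30.7
ee_pos: [477.9, 170.4, 41.8]
orientation: [2.573, -1.8, -0.005]
ft_force: [0.1, 0.9, -0.6]
width: 0.5
```

Call:
jog_arm(travel=[[0,0,-0.005],[0,0,-0.01],[0,0,-0.015],[0,0,-0.02],[0,0,-0.025],[0,0,-0.03],[0,0,-0.035],[0,0,-0.039],[0,0,-0.042],[0,0,-0.042]], dr=[[0,0,0],[0,0,0],[0,0,0],[0,0,0],[0,0,0],[0,0,0],[0,0,0],[0,0,0],[0,0,0],[0,0,0]])

```text
t: 31.7
ee_pos: [477.9, 170.5, 26.2]
orientation: [2.574, -1.8, -0.004]
ft_force: [-5.7, -1.9, 22.5]
width: 0.2
```

Call:
jog_arm(travel=[[0,0,0.1],[0,0,0.2],[0,-0.1,0.3],[-0.02,-0.2,0.4],[-0.05,-0.3,0.5],[-0.05,-0.42,0.5],[-0.05,-0.54,0.5],[-0.05,-0.66,0.5],[-0.05,-0.78,0.5],[-0.05,-0.9,0.5]], dr=[[0,0,0.1],[0,0,0.2],[0,0,0.3],[0,0,0.4],[0,0,0.5],[0,0,0.6],[0,0,0.7],[0,0,0.8],[0,0,0.88],[0,0,0.88]], hand=0.0)

```text
t: 32.7
ee_pos: [458.3, -156.8, 226.3]
orientation: [3.127, 0.263, -0.0]
ft_force: [1.0, -0.4, 0.2]
width: 43.7
```

Run:
```python
from h import *
t=state(); d=cap('wrist'); r=cams(d); save(d,'w7.png',(200,80,420,260),3.4)
flat=[x[0] for x in r if x[1]>200 and abs(x[2]-22)<2]
B=np.array([421,-173.])
for i,p in enumerate(flat): print(p.round(1),clear(p,flat[:i]+flat[i+1:]+[B],44),clear(p,flat[:i]+flat[i+1:]+[B],50))
```

```text
TCP [ 458.3 -156.8  226.3] yaw 9.6 axis [ 0.    -0.003 -1.   ] F [ 1.  -0.4  0.2] w 43.7 t 32.7 q [-0.35  0.21  1.93 -0.    1.   -0.52]
[267. 187.] 98 [ 411.6 -176. ] z 26.2 ax [ 6.3 18.7]
[303. 202.] 448 [ 453.7 -186.3] z 22.5 ax [23.6 23.7]
[311. 232.] 399 [ 468.1 -220.2] z 22.4 ax [21.6 23. ]
[ 453.7 -186.3] [(50, np.float64(5.4)), (40, np.float64(3.9)), (60, np.float64(1.4)), (30, np.float64(-0.1))] [(50, np.float64(6.3)), (40, np.float64(4.8)), (60, np.float64(1.6)), (30, np.float64(0.2))]
[ 468.1 -220.2] [(20, np.float64(15.5)), (30, np.float64(13.8)), (10, np.float64(11.3)), (40, np.float64(9.6))] [(30, np.float64(14.8)), (20, np.float64(14.7)), (10, np.float64(12.8)), (40, np.float64(11.0))]
```

View pics/w7.png

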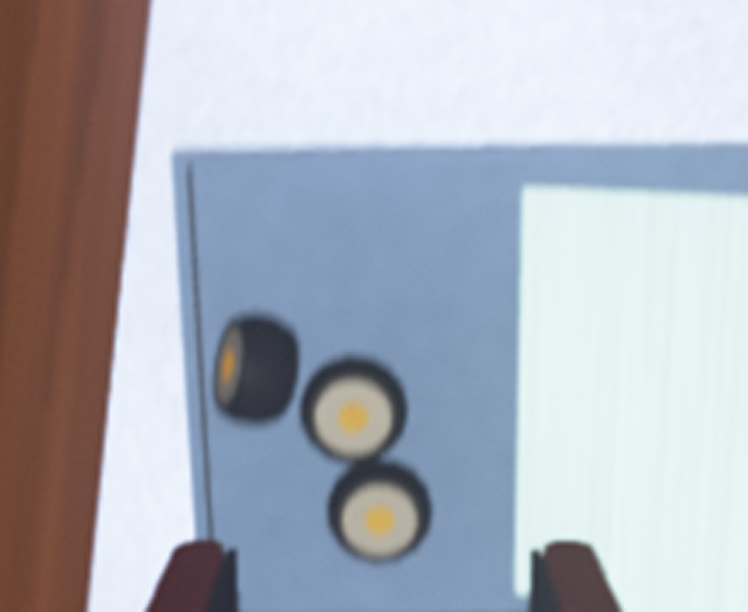

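Two flat cams remain, at crop (353,415) and (378,518), plus one standing on its rim at (255,365). I'll take the lower flat one next.

Call:
jog_arm(travel=[[0.024,-0.12,-0.05],[0.024,-0.155,-0.1],[0.024,-0.155,-0.2],[0.024,-0.155,-0.3],[0.024,-0.155,-0.35],[0.024,-0.155,-0.35],[0.024,-0.155,-0.35],[0.024,-0.155,-0.35],[0.024,-0.155,-0.35],[0.024,-0.155,-0.35]], dr=[[0,0,0.05],[0,0,0.115],[0,0,0.115],[0,0,0.115],[0,0,0.115],[0,0,0.115],[0,0,0.115],[0,0,0.115],[0,0,0.115],[0,0,0.115]], hand=0.15)

```text
t: 33.75
ee_pos: [469.1, -225.6, 87.8]
orientation: [3.084, 0.555, 0.005]
ft_force: [0.0, 0.3, -0.0]
width: 50.5
```

Run:
```python
from h import *
t=state(); d=cap('wrist'); r=cams(d)
```

```text
TCP [ 469.1 -225.6   87.8] yaw 20.4 axis [ 0.005 -0.008 -1.   ] F [ 0.   0.3 -0. ] w 50.5 t 33.75 q [-0.47  0.47  1.95 -0.01  0.71 -0.82]
[256. 115.] 298 [ 411.5 -173.3] z 27.2 ax [10. 37.]
[311. 154.] 1178 [ 453.6 -184.6] z 22.4 ax [38.4 38.8]
[313. 208.] 1031 [ 467.8 -218.6] z 22.4 ax [35.4 36.9]
```

Call:
jog_arm(travel=[[-0.003,0.017,-0.02],[-0.003,0.017,-0.06],[-0.003,0.017,-0.1],[-0.003,0.017,-0.14],[-0.003,0.017,-0.17],[-0.003,0.017,-0.185],[-0.003,0.017,-0.194],[-0.003,0.017,-0.194],[-0.003,0.017,-0.194],[-0.003,0.017,-0.194]], dr=[[0,0,0],[0,0,0],[0,0,0],[0,0,0],[0,0,0],[0,0,0],[0,0,0],[0,0,0],[0,0,0],[0,0,0]])

```text
t: 34.8
ee_pos: [468.2, -218.9, 10.5]
orientation: [3.083, 0.555, 0.006]
ft_force: [1.1, 0.2, 0.2]
width: 50.6
```

Call:
jog_arm(travel=[[0,0,0],[0,0,0],[0,0,0],[0,0,0],[0,0,0],[0,0,0.03],[0,0,0.1],[0,0,0.2],[0,0,0.26],[0,0,0.26]], dr=[[0,0,0],[0,0,0],[0,0,0],[0,0,0],[0,0,0],[0,0,0],[0,0,0],[0,0,0],[0,0,0],[0,0,0]], hand=-1)

```text
t: 35.8
ee_pos: [470.1, -219.9, 118.1]
orientation: [3.08, 0.554, 0.014]
ft_force: [0.2, 0.5, -0.8]
width: 34.7
```

Call:
jog_arm(travel=[[0,0.12,0],[0,0.24,0],[0,0.36,0],[0.02,0.48,0],[0.08,0.58,0],[0.14,0.68,0],[0.19,0.77,0],[0.223,0.85,0],[0.223,0.851,0],[0.223,0.851,0]], dr=[[0,0,0],[0,0,0],[0,0,0],[0,0,0],[0,0,0],[0,0,0],[0,0,0],[0,0,0],[0,0,0],[0,0,0]])

```text
t: 36.8
ee_pos: [558.3, 120.8, 117.1]
orientation: [3.079, 0.557, 0.01]
ft_force: [1.0, 0.6, -0.4]
width: 34.7
```

Run:
```python
from h import *
t=state(); d=cap('wrist'); pads(d); held(d,t)
```

```text
TCP [558.3 120.8 117.1] yaw 20.5 axis [ 0.009 -0.011 -1.   ] F [ 1.   0.6 -0.4] w 34.7 t 36.8 q [ 0.2   0.49  1.82 -0.02  0.83 -0.15]
[320. 112.] 2122 [540.1 188.2] case xy [ 1.8 35.7]
[407. 120.] 2056 [602.5 205.7] case xy [66.7 35.7]
[312. 203.] 1701 [558.9 121. ] case xy [  1.8 -34. ]
[393. 210.] 1647 [621.7 138.3] case xy [ 66.9 -34.4]
held [312.3 268.1] 315 [0.1 0.8] depth pt [ 0.1  0.7 12. ]
```

Call:
jog_arm(travel=[[0.002,-0.001,-0.08],[0.002,-0.001,-0.15],[0.002,-0.001,-0.19],[0.002,-0.001,-0.205],[0.002,-0.001,-0.215],[0.002,-0.001,-0.22],[0.002,-0.001,-0.224],[0.002,-0.001,-0.224],[0.002,-0.001,-0.224],[0.002,-0.001,-0.224]], dr=[[0.007,0.006,0],[0.007,0.006,0],[0.007,0.006,0],[0.007,0.006,0],[0.007,0.006,0],[0.007,0.006,0],[0.007,0.006,0],[0.007,0.006,0],[0.007,0.006,0],[0.007,0.006,0]])

```text
t: 37.85
ee_pos: [559.1, 119.7, 28.0]
orientation: [3.092, 0.558, -0.0]
ft_force: [0.1, 0.0, -1.0]
width: 34.3
```

Call:
jog_arm(travel=[[0,0,0],[0,0,0],[0,0,0],[0,0,0],[0,0,0.05],[0,0,0.1],[0,0,0.1],[0,0,0.1],[0,0,0.1],[0,0,0.1]], dr=[[0,0,0],[0,0,0],[0,0,0],[0,0,0],[0,0,0],[0,0,0],[0,0,0],[0,0,0],[0,0,0],[0,0,0]], hand=0.15)

```text
t: 38.85
ee_pos: [558.4, 119.6, 67.1]
orientation: [3.092, 0.558, -0.003]
ft_force: [-0.5, 0.3, 0.6]
width: 50.5
```

Run:
```python
from h import *
t=state(); d=cap('wrist'); seat(d,(559.3,120.9))
```

```text
TCP [558.4 119.6  67.1] yaw 20.4 axis [-0.002 -0.001 -1.   ] F [-0.5  0.3  0.6] w 50.5 t 38.85 q [ 0.19  0.57  1.84 -0.    0.74 -0.17]
seat 1193 z 37.4 tilt 0.008
```

Call:
jog_arm(travel=[[0.002,0.003,0],[0.002,0.003,0],[0.002,0.003,0],[0.002,0.003,0],[0.002,0.003,0],[0.002,0.003,0],[0.002,0.003,0],[0.002,0.003,-0.02],[0.002,0.003,-0.04],[0.002,0.003,-0.06]], dr=[[0,0,0],[0,0,0],[0,0,0],[0,0,0],[0,0,0],[0,0,0],[0,0,0],[0,0,0],[0,0,0],[0,0,0]], hand=-1)

```text
t: 39.9
ee_pos: [559.1, 120.7, 42.2]
orientation: [3.091, 0.558, -0.003]
ft_force: [0.1, -1.1, 0.1]
width: 0.2
```

Call:
jog_arm(travel=[[0,0,-0.005],[0,0,-0.01],[0,0,-0.015],[0,0,-0.02],[0,0,-0.025],[0,0,-0.03],[0,0,-0.035],[0,0,-0.039],[0,0,-0.042],[0,0,-0.042]], dr=[[0,0,0],[0,0,0],[0,0,0],[0,0,0],[0,0,0],[0,0,0],[0,0,0],[0,0,0],[0,0,0],[0,0,0]])

```text
t: 40.9
ee_pos: [559.1, 120.7, 26.3]
orientation: [3.091, 0.558, -0.003]
ft_force: [-5.2, -1.2, 14.1]
width: 0.5
```

Call:
jog_arm(travel=[[0,0,0.1],[-0.05,-0.05,0.2],[-0.12,-0.12,0.25],[-0.2,-0.2,0.3],[-0.25,-0.3,0.3],[-0.264,-0.42,0.3],[-0.264,-0.54,0.3],[-0.264,-0.66,0.3],[-0.264,-0.764,0.25],[-0.264,-0.764,0.2]], dr=[[0,0,0.1],[0,0,0.2],[0,0,0.3],[0,0,0.33],[0,0,0.33],[0,0,0.33],[0,0,0.33],[0,0,0.33],[0,0,0.33],[0,0,0.33]], hand=0.15)

```text
t: 41.9
ee_pos: [455.1, -189.8, 106.5]
orientation: [2.844, 1.323, 0.002]
ft_force: [-0.6, 1.3, -0.7]
width: 50.7
```

Run:
```python
from h import *
t=state(); d=cap('wrist'); r=cams(d)
```

```text
TCP [ 455.1 -189.8  106.5] yaw 49.9 axis [ 0.003 -0.004 -1.   ] F [-0.6  1.3 -0.7] w 50.7 t 41.9 q [-0.42  0.41  2.   -0.    0.73 -1.29]
[291. 151.] 409 [ 412.  -173.4] z 25.6 ax [15.4 33.4]
[316. 203.] 889 [ 453.3 -184.3] z 22.4 ax [33.  34.1]
```

Call:
jog_arm(travel=[[-0.004,0.013,-0.02],[-0.004,0.013,-0.07],[-0.004,0.013,-0.12],[-0.004,0.013,-0.17],[-0.004,0.013,-0.21],[-0.004,0.013,-0.23],[-0.004,0.013,-0.241],[-0.004,0.013,-0.241],[-0.004,0.013,-0.241],[-0.004,0.013,-0.241]], dr=[[0,0,0],[0,0,0],[0,0,0],[0,0,0],[0,0,0],[0,0,0],[0,0,0],[0,0,0],[0,0,0],[0,0,0]])

```text
t: 42.95
ee_pos: [451.3, -181.9, 7.6]
orientation: [2.848, 1.325, -0.004]
ft_force: [-0.3, -0.2, 0.5]
width: 50.8
```

Call:
jog_arm(travel=[[0,0,0],[0,0,0],[0,0,0],[0,0,0],[0,0,0],[0,0,0.03],[0,0,0.1],[0,0,0.2],[0,0,0.26],[0,0,0.26]], dr=[[0,0,0],[0,0,0],[0,0,0],[0,0,0],[0,0,0],[0,0,0],[0,0,0],[0,0,0],[0,0,0],[0,0,0]], hand=-1)

```text
t: 43.95
ee_pos: [453.4, -182.8, 115.1]
orientation: [2.843, 1.323, 0.003]
ft_force: [-0.2, -0.1, -1.1]
width: 34.7
```

Call:
jog_arm(travel=[[0,0.12,0],[0,0.24,0],[0,0.36,0],[0.02,0.48,0],[0.08,0.58,0],[0.14,0.68,0],[0.19,0.77,0],[0.218,0.86,0],[0.218,0.927,0],[0.218,0.927,0]], dr=[[0,0,0],[0,0,0],[0,0,0],[0,0,0],[0,0,0],[0,0,0],[0,0,0],[0,0,0],[0,0,0],[0,0,0]])

```text
t: 44.95
ee_pos: [540.2, 190.7, 114.2]
orientation: [2.842, 1.328, 0.002]
ft_force: [-1.2, 0.0, -0.3]
width: 34.4
```

Run:
```python
from h import *
t=state(); d=cap('wrist'); pads(d); held(d,t)
```

```text
TCP [540.2 190.7 114.2] yaw 50.1 axis [ 0.003 -0.004 -1.   ] F [-1.2  0.  -0.3] w 34.4 t 44.95 q [ 0.32  0.49  1.82 -0.01  0.83 -0.55]
[309. 207.] 1739 [540. 188.] case xy [ 1.7 35.6]
[382. 248.] 1001 [604.1 210.8] case xy [69.6 40.2]
[327. 310.] 713 [620.7 140.3] case xy [ 66.5 -32.2]
held [312.1 276.6] 303 [ 3.2 -2.5] depth pt [ 2.2 -1.7 14.4]
```

Call:
jog_arm(travel=[[-0.006,-0.002,-0.08],[-0.006,-0.002,-0.15],[-0.006,-0.002,-0.185],[-0.006,-0.002,-0.2],[-0.006,-0.002,-0.208],[-0.006,-0.002,-0.214],[-0.006,-0.002,-0.218],[-0.006,-0.002,-0.218],[-0.006,-0.002,-0.218],[-0.006,-0.002,-0.218]], dr=[[0,0,0],[0,0,0],[0,0,0],[0,0,0],[0,0,0],[0,0,0],[0,0,0],[0,0,0],[0,0,0],[0,0,0]])

```text
t: 46.0
ee_pos: [537.6, 188.3, 27.3]
orientation: [2.842, 1.327, 0.001]
ft_force: [0.0, -0.7, 0.2]
width: 35.0
```

Run:
```python
from h import *
t=state(); d=cap('wrist'); held(d,t)
```

```text
TCP [537.6 188.3  27.3] yaw 50.1 axis [ 0.003 -0.004 -1.   ] F [ 0.  -0.7  0.2] w 35.0 t 46.0 q [ 0.32  0.63  1.85 -0.01  0.66 -0.55]
held [312.1 276.6] 303 [ 3.2 -2.5] depth pt [ 2.2 -1.6 14.5]
```

Call:
jog_arm(travel=[[0.001,0.004,0],[0.001,0.004,0],[0.001,0.004,0],[0.001,0.004,0],[0.001,0.004,0],[0.001,0.004,0],[0.001,0.004,0],[0.001,0.004,0],[0.001,0.004,0],[0.001,0.004,0]], dr=[[0,0,0],[0,0,0],[0,0,0],[0,0,0],[0,0,0],[0,0,0],[0,0,0],[0,0,0],[0,0,0],[0,0,0]])

```text
t: 47.05
ee_pos: [537.9, 189.9, 27.2]
orientation: [2.842, 1.327, 0.001]
ft_force: [-0.3, 0.9, 0.3]
width: 34.5
```

Call:
jog_arm(travel=[[0,0,0],[0,0,0],[0,0,0],[0,0,0],[0,0,0.05],[0,0,0.1],[0,0,0.1],[0,0,0.1],[0,0,0.1],[0,0,0.1]], dr=[[0,0,0],[0,0,0],[0,0,0],[0,0,0],[0,0,0],[0,0,0],[0,0,0],[0,0,0],[0,0,0],[0,0,0]], hand=0.15)

```text
t: 48.05
ee_pos: [537.3, 189.7, 66.3]
orientation: [2.842, 1.327, -0.001]
ft_force: [0.4, 0.1, -0.5]
width: 50.6
```

Run:
```python
from h import *
t=state(); d=cap('wrist'); seat(d,(540.2,188.1))
```

```text
TCP [537.3 189.7  66.3] yaw 50.1 axis [ 0.001 -0.005 -1.   ] F [ 0.4  0.1 -0.5] w 50.6 t 48.05 q [ 0.32  0.57  1.84 -0.01  0.74 -0.55]
seat 1173 z 37.4 tilt 0.007
```

Call:
jog_arm(travel=[[0.007,-0.004,0],[0.007,-0.004,0],[0.007,-0.004,0],[0.007,-0.004,0],[0.007,-0.004,0],[0.007,-0.004,0],[0.007,-0.004,0],[0.007,-0.004,-0.02],[0.007,-0.004,-0.04],[0.007,-0.004,-0.06]], dr=[[0,0,0],[0,0,0],[0,0,0],[0,0,0],[0,0,0],[0,0,0],[0,0,0],[0,0,0],[0,0,0],[0,0,0]], hand=-1)

```text
t: 49.1
ee_pos: [539.9, 188.1, 41.4]
orientation: [2.842, 1.327, -0.002]
ft_force: [0.7, -0.2, -1.1]
width: 0.4
```

Call:
jog_arm(travel=[[0,0,-0.005],[0,0,-0.01],[0,0,-0.015],[0,0,-0.02],[0,0,-0.025],[0,0,-0.03],[0,0,-0.035],[0,0,-0.039],[0,0,-0.042],[0,0,-0.042]], dr=[[0,0,0],[0,0,0],[0,0,0],[0,0,0],[0,0,0],[0,0,0],[0,0,0],[0,0,0],[0,0,0],[0,0,0]])

```text
t: 50.1
ee_pos: [540.0, 188.1, 26.2]
orientation: [2.842, 1.327, -0.002]
ft_force: [-6.6, -1.8, 21.7]
width: 0.7
```

Call:
jog_arm(travel=[[0,0,0.1],[-0.05,-0.05,0.2],[-0.12,-0.12,0.25],[-0.2,-0.22,0.25],[-0.28,-0.32,0.25],[-0.34,-0.43,0.25],[-0.38,-0.54,0.25],[-0.4,-0.66,0.25],[-0.4,-0.78,0.25],[-0.4,-0.9,0.25]], dr=[[0,0,-0.09],[0,0,-0.18],[0,0,-0.27],[0,0,-0.36],[0,0,-0.446],[0,0,-0.446],[0,0,-0.446],[0,0,-0.446],[0,0,-0.446],[0,0,-0.446]])

```text
t: 51.1
ee_pos: [379.8, -174.0, 126.4]
orientation: [3.125, 0.271, -0.002]
ft_force: [2.8, -0.1, -0.2]
width: 0.4
```

Run:
```python
from h import *
t=state(); d=cap('wrist'); r=cams(d); C,X,Y,m=discs(d,18); q=C[m.astype(bool)&(X<-50)]; print(len(q),np.percentile(q,[2,50,98],axis=0).round(1))
```

```text
TCP [ 379.8 -174.   126.4] yaw 9.9 axis [-0.001 -0.005 -1.   ] F [ 2.8 -0.1 -0.2] w 0.4 t 51.1 q [-0.45  0.28  2.14 -0.01  0.71 -0.62]
[351. 211.] 342 [ 412.5 -175.9] z 26.2 ax [15.5 27.5]
1320 [[ 409.  -188.1   18.8]
 [ 418.8 -171.3   33.1]
 [ 433.  -157.2   39.6]]
```

Call:
jog_arm(travel=[[0.004,-0.013,-0.06],[0.004,-0.013,-0.12],[0.004,-0.013,-0.18],[0.004,-0.013,-0.22],[0.004,-0.013,-0.24],[0.004,-0.013,-0.24],[0.004,-0.013,-0.24],[0.004,-0.013,-0.24],[0.004,-0.013,-0.24],[0.004,-0.013,-0.24]], dr=[[0,0,0],[0,0,0],[0,0,0],[0,0,0],[0,0,0],[0,0,0],[0,0,0],[0,0,0],[0,0,0],[0,0,0]])

```text
t: 52.15
ee_pos: [383.4, -185.5, 31.5]
orientation: [3.121, 0.267, 0.004]
ft_force: [0.4, -0.0, 0.1]
width: 0.6
```

Call:
jog_arm(travel=[[0.02,0.003,0],[0.035,0.006,0],[0.045,0.008,0],[0.055,0.01,0],[0.065,0.011,0],[0.075,0.013,0],[0.085,0.015,0],[0.085,0.015,0.05],[0.085,0.015,0.15],[0.085,0.015,0.25]], dr=[[0,0,0],[0,0,0],[0,0,0],[0,0,0],[0,0,0],[0,0,0],[0,0,0],[0,0,0],[0,0,0],[0,0,0]])

```text
t: 53.15
ee_pos: [416.8, -179.1, 132.1]
orientation: [3.122, 0.267, 0.0]
ft_force: [-0.2, -0.8, -0.3]
width: 0.6
```

Run:
```python
from h import *
t=state(); d=cap('wrist'); r=cams(d); C,X,Y,m=discs(d,18); q=C[m.astype(bool)&(X<-50)]; print(len(q),np.percentile(q,[2,50,98],axis=0).round(1))
```

```text
TCP [ 416.8 -179.1  132.1] yaw 9.8 axis [ 0.001 -0.008 -1.   ] F [-0.2 -0.8 -0.3] w 0.6 t 53.15 q [-0.43  0.32  2.07 -0.01  0.75 -0.59]
[340. 199.] 767 [ 439.9 -174.3] z 22.4 ax [30.3 31.5]
1263 [[ 424.5 -188.    18.5]
 [ 439.2 -172.8   22.2]
 [ 454.3 -158.4   23.8]]
```

Toppled flat, at about (440,-174). Grasping it.

Call:
jog_arm(travel=[[0.058,0.012,-0.05],[0.058,0.012,-0.1],[0.058,0.012,-0.11],[0.058,0.012,-0.11],[0.058,0.012,-0.11],[0.058,0.012,-0.11],[0.058,0.012,-0.11],[0.058,0.012,-0.11],[0.058,0.012,-0.11],[0.058,0.012,-0.11]], dr=[[0.005,0,0],[0.005,0,0],[0.005,0,0],[0.005,0,0],[0.005,0,0],[0.005,0,0],[0.005,0,0],[0.005,0,0],[0.005,0,0],[0.005,0,0]], hand=0.15)

```text
t: 54.2
ee_pos: [443.4, -175.8, 93.9]
orientation: [3.125, 0.267, 0.014]
ft_force: [0.4, 0.7, -0.6]
width: 50.5
```

Run:
```python
from h import *
t=state(); d=cap('wrist'); r=cams(d)
```

```text
TCP [ 443.4 -175.8   93.9] yaw 9.8 axis [ 0.01  -0.004 -1.   ] F [ 0.4  0.7 -0.6] w 50.5 t 54.2 q [-0.4   0.41  2.04 -0.    0.68 -0.57]
[306. 212.] 975 [ 439.6 -173.9] z 22.4 ax [34.4 35.9]
```

Call:
jog_arm(travel=[[-0.009,0.005,-0.02],[-0.009,0.005,-0.07],[-0.009,0.005,-0.12],[-0.009,0.005,-0.16],[-0.009,0.005,-0.19],[-0.009,0.005,-0.2],[-0.009,0.005,-0.209],[-0.009,0.005,-0.209],[-0.009,0.005,-0.209],[-0.009,0.005,-0.209]], dr=[[0.003,0.006,0],[0.003,0.006,0],[0.003,0.006,0],[0.003,0.006,0],[0.003,0.006,0],[0.003,0.006,0],[0.003,0.006,0],[0.003,0.006,0],[0.003,0.006,0],[0.003,0.006,0]])

```text
t: 55.25
ee_pos: [440.2, -174.0, 10.8]
orientation: [3.13, 0.268, 0.002]
ft_force: [0.1, 0.0, 0.2]
width: 50.3
```

Call:
jog_arm(travel=[[0,0,0],[0,0,0],[0,0,0],[0,0,0],[0,0,0],[0,0,0.03],[0,0,0.1],[0,0,0.2],[0,0,0.26],[0,0,0.26]], dr=[[0,0,0],[0,0,0],[0,0,0],[0,0,0],[0,0,0],[0,0,0],[0,0,0],[0,0,0],[0,0,0],[0,0,0]], hand=-1)

```text
t: 56.25
ee_pos: [442.2, -174.8, 118.2]
orientation: [3.127, 0.267, 0.01]
ft_force: [1.5, 0.3, -1.3]
width: 34.7
```

Call:
jog_arm(travel=[[0,0.12,0],[0.02,0.24,0],[0.07,0.35,0],[0.14,0.45,0],[0.22,0.54,0],[0.3,0.63,0],[0.38,0.71,0],[0.45,0.783,0],[0.45,0.783,0],[0.45,0.783,0]], dr=[[0,0,0],[0,0,0],[0,0,0],[0,0,0],[0,0,0],[0,0,0],[0,0,0],[0,0,0],[0,0,0],[0,0,0]])

```text
t: 57.25
ee_pos: [621.1, 138.7, 116.8]
orientation: [3.127, 0.269, 0.006]
ft_force: [-0.6, -0.8, 0.0]
width: 34.7
```

Run:
```python
from h import *
t=state(); d=cap('wrist'); pads(d); held(d,t)
```

```text
TCP [621.1 138.7 116.8] yaw 9.9 axis [ 0.004 -0.003 -1.   ] F [-0.6 -0.8  0. ] w 34.7 t 57.25 q [ 0.2   0.57  1.67 -0.    0.9   0.03]
[302. 114.] 2113 [602.8 205.7] case xy [66.9 35.6]
[312. 205.] 1688 [621.6 138.8] case xy [ 66.9 -33.9]
held [312.3 268.2] 315 [0.3 0.6] depth pt [ 0.4  0.3 11.3]
```

Call:
jog_arm(travel=[[0.001,0,-0.08],[0.001,0,-0.15],[0.001,0,-0.19],[0.001,0,-0.205],[0.001,0,-0.213],[0.001,0,-0.219],[0.001,0,-0.223],[0.001,0,-0.223],[0.001,0,-0.223],[0.001,0,-0.223]], dr=[[0,0,0],[0,0,0],[0,0,0],[0,0,0],[0,0,0],[0,0,0],[0,0,0],[0,0,0],[0,0,0],[0,0,0]])

```text
t: 58.3
ee_pos: [621.2, 138.0, 28.1]
orientation: [3.127, 0.268, 0.007]
ft_force: [-0.2, -0.8, 0.3]
width: 34.6
```

Call:
jog_arm(travel=[[0,0,0],[0,0,0],[0,0,0],[0,0,0],[0,0,0.05],[0,0,0.1],[0,0,0.1],[0,0,0.1],[0,0,0.1],[0,0,0.1]], dr=[[0,0,0],[0,0,0],[0,0,0],[0,0,0],[0,0,0],[0,0,0],[0,0,0],[0,0,0],[0,0,0],[0,0,0]], hand=0.15)

```text
t: 59.3
ee_pos: [620.5, 137.9, 67.0]
orientation: [3.126, 0.268, 0.004]
ft_force: [0.2, -0.1, -0.4]
width: 50.5
```

Run:
```python
from h import *
t=state(); d=cap('wrist'); seat(d,(621.8,138.6))
```

```text
TCP [620.5 137.9  67. ] yaw 9.8 axis [ 0.003 -0.003 -1.   ] F [ 0.2 -0.1 -0.4] w 50.5 t 59.3 q [ 0.2   0.64  1.69 -0.01  0.81  0.03]
seat 1175 z 37.4 tilt 0.002
```

Seated. I'll press it, then lift clear towards the robot for the final check.

Call:
jog_arm(travel=[[0.003,0.002,0],[0.003,0.002,0],[0.003,0.002,0],[0.003,0.002,0],[0.003,0.002,0],[0.003,0.002,0],[0.003,0.002,0],[0.003,0.002,-0.02],[0.003,0.002,-0.04],[0.003,0.002,-0.06]], dr=[[0,0,0],[0,0,0],[0,0,0],[0,0,0],[0,0,0],[0,0,0],[0,0,0],[0,0,0],[0,0,0],[0,0,0]], hand=-1)

```text
t: 60.35
ee_pos: [621.4, 138.6, 42.1]
orientation: [3.126, 0.268, 0.003]
ft_force: [0.1, -0.0, 0.1]
width: 0.4
```

Call:
jog_arm(travel=[[0,0,-0.005],[0,0,-0.01],[0,0,-0.015],[0,0,-0.02],[0,0,-0.025],[0,0,-0.03],[0,0,-0.035],[0,0,-0.039],[0,0,-0.042],[0,0,-0.042]], dr=[[0,0,0],[0,0,0],[0,0,0],[0,0,0],[0,0,0],[0,0,0],[0,0,0],[0,0,0],[0,0,0],[0,0,0]])

```text
t: 61.35
ee_pos: [621.6, 138.6, 26.3]
orientation: [3.126, 0.268, 0.004]
ft_force: [-4.3, -2.1, 13.2]
width: 0.8
```

Call:
jog_arm(travel=[[0,0,0.1],[0,0,0.2],[-0.1,0,0.3],[-0.2,0,0.4],[-0.3,0,0.45],[-0.36,0,0.5],[-0.36,0,0.5],[-0.36,0,0.5],[-0.36,0,0.5],[-0.36,0,0.5]], dr=[[0,0,0],[0,0,0],[0,0,0],[0,0,0],[0,0,0],[0,0,0],[0,0,0],[0,0,0],[0,0,0],[0,0,0]])

```text
t: 62.35
ee_pos: [478.2, 138.5, 225.2]
orientation: [3.126, 0.267, 0.001]
ft_force: [0.2, 1.1, -1.0]
width: 0.3
```

Run:
```python
from h import *
t=state(); d=cap('wrist'); save(d,'w8.png',s=1.25); tp=cap('top'); save(tp,'top1.png',(120,90,520,280),2)
for n,D in(('w',d),('t',tp)):
    for a,b in((-65,-35),(-65,35),(0,-35),(0,35),(65,-35)):
        R=np.radians(15.7); c=np.array([549.9,154.4])+[a*np.cos(R)-b*np.sin(R),a*np.sin(R)+b*np.cos(R)]
        try: print(n,(a,b),end=' '); seat(D,c)
        except Exception as e: print(e)
W=cloud(tp); q=W[(W[...,2]>215)&(W[...,2]<245)&(W[...,0]>600)&(W[...,0]<800)&(abs(W[...,1]+140)<80)]; print('bar',len(q),q.mean(0).round(1))
```

```text
TCP [478.2 138.5 225.2] yaw 9.8 axis [ 0.001 -0.004 -1.   ] F [ 0.2  1.1 -1. ] w 0.3 t 62.35 q [ 0.26  0.23  1.9  -0.    1.    0.09]
w (-65, -35) seat 350 z 26.5 tilt 0.005
w (-65, 35) seat 415 z 26.4 tilt 0.012
w (0, -35) seat 357 z 26.4 tilt 0.011
w (0, 35) seat 414 z 26.4 tilt 0.009
w (65, -35) seat 356 z 26.5 tilt 0.007
t (-65, -35) seat 12 z 26.4 tilt 0.519
t (-65, 35) seat 0 z nan tilt 0.0
t (0, -35) seat 10 z 25.9 tilt 0.487
t (0, 35) seat 0 z nan tilt 0.0
t (65, -35) seat 46 z 26.0 tilt 0.07
bar 202 [ 681.2 -142.6  232.9]h.py:76: RuntimeWarning: Mean of empty slice.
  C=cloud(d); m=(np.hypot(C[...,0]-c[0],C[...,1]-c[1])<12)&(C[...,2]<60)&(d['range_z']>0); q=C[m]; A=np.c_[q[:,:2]-q[:,:2].mean(0),np.ones(len(q))]
  ret = um.true_divide(
h.py:77: RuntimeWarning: Mean of empty slice.
  s=np.linalg.lstsq(A,q[:,2],rcond=None)[0]; print('seat',len(q),'z',q[:,2].mean().round(1),'tilt',np.hypot(*s[:2]).round(3))
  ret = ret.dtype.type(ret / rcount)
```

View pics/top1.png

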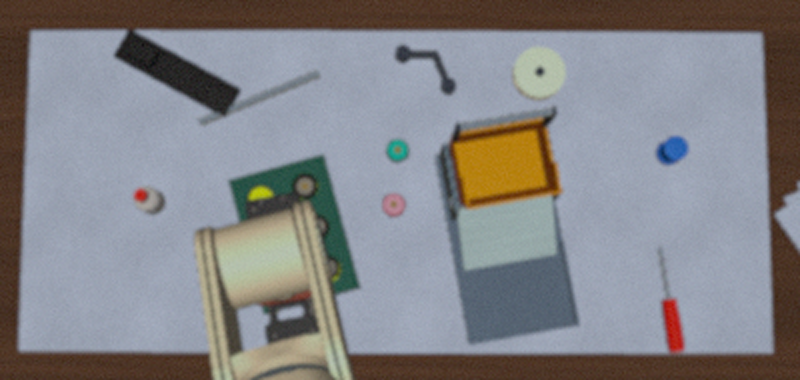

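View pics/w8.png

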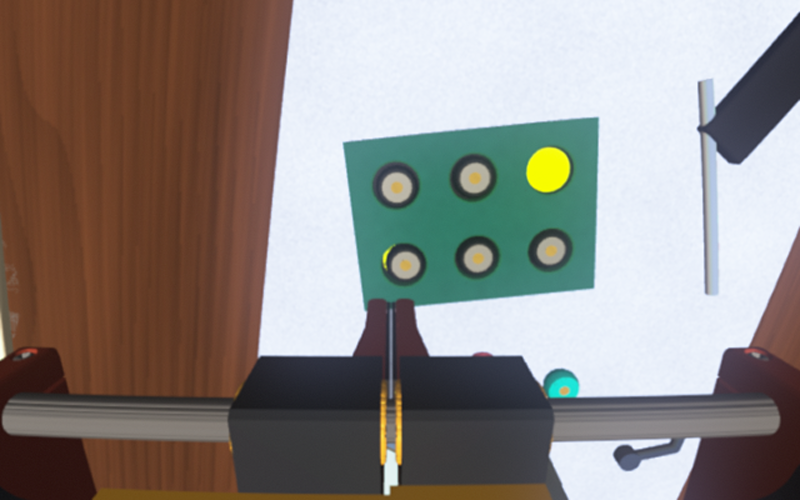

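Five cams are in recesses, but the one at (405,264) looks off-centre, with yellow showing beside it. I'll measure all five.

Run:
```python
from h import *
d=cap('wrist'); save(d,'w9.png',(270,100,490,260),3.6); p=d['pixels'].astype(int); C=cloud(d)
m=((p[...,0]-p[...,2]>50)&(p[...,1]<190)&(C[...,1]>50)&(C[...,2]<40)&(d['range_z']>0)&(C[...,0]>440)&(C[...,0]<660)&(C[...,1]<260)).astype(np.uint8)
n,l,s,c=cv2.connectedComponentsWithStats(m); R=np.radians(15.7); M=np.array([[np.cos(R),-np.sin(R)],[np.sin(R),np.cos(R)]])
for i in range(1,n):
    if s[i,4]>12: w=pt(d,*c[i],z=26)[:2]; print(c[i].round(1),s[i,4],w.round(1),((w-[549.9,154.4])@M).round(1),'z',np.median(C[l==i][:,2]).round(1))
pads(d)
```

```text
[379.8 142.3] 80 [541.4 188. ] [ 0.9 34.6] z 26.7
[317.4 149.7] 77 [478.6 169.2] [-64.6  33.5] z 26.7
[440.8 200.1] 68 [622.  138.4] [ 65.1 -34.9] z 26.6
[382.4 206.4] 71 [559.9 120.4] [  0.4 -35.5] z 26.7
[324.4 211.8] 69 [498.1 103.3] [-63.7 -35.2] z 26.4
[438. 135.] 987 [602.9 205.8] case xy [67.  35.6]
```

View pics/w9.png

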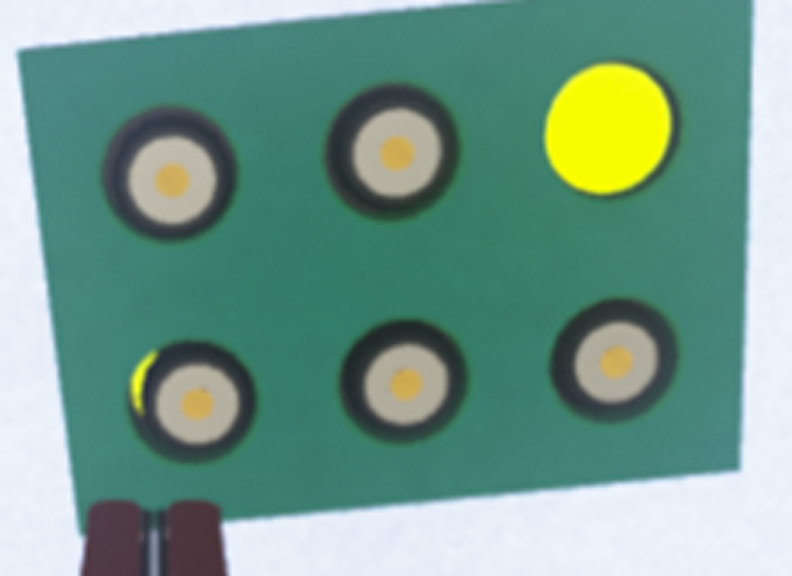

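The cam is only shifted about 1.3 mm within its 2 mm clearance, and its face is flush at z 26.4 mm. All five faces are at 26.4–26.7 mm, level and within 2 mm of their recess centres. The arm is clear of everything. Handing in.

```bash
python3 -c "
from workcell import ticket; print(ticket.close_job())"
```

```text
the job is handed in; nothing more can be done
None
```

I pulled the bin to its stop so that all five cams slid into the tray, then swung it back shut. I toppled the one cam that had landed on its rim so it lay flat. Each cam then went into its own recess and was pressed down.

**Last checks**
- **Cams:** all five faces are within about 1 mm of the case top (measured 26.4–26.7 mm against 26 mm), tilted at most about 0.01 rad, and within 2 mm of their recess centres.
- **Off-centre cam:** one looked off-centre in the picture, with a sliver of the pad showing. It measured about 1.3 mm off centre and flush, so I left it.
- **Bin:** the bar is back where it was at the start, so the bin is shut, and it is empty.
- **Bystanders:** I stayed away from the oil bottle, spool and screwdriver. In the last top picture they look to be where they were, but I did not measure them.
- **Failed check:** the top camera could not confirm the cams because the arm blocked its view of most of the case. The cam figures come from the wrist camera alone.

The job was handed in about 62 s into the run, with the arm clear of everything.

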